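# Pack the specimen jars and screw the sample case shut

## Task

Stand every specimen jar from the bench upright in the sample case, one to a pocket (they are thin glass: pick them up with a light grip), and swing the lid shut. Then close the lid's four slotted screws with the flat driver so that the gasket draws down evenly: going crosswise from corner to opposite corner, turn each screw about a quarter turn clockwise, then go round crosswise again until all four are tight, and stand the driver back in its wooden block. Leave the other things on the bench where they are.

Things in the scene. Friction and masses are not known exactly. Their poses are not given: they have to be found in the camera images.
- case: grey sample case fixed to the bench, open at the top: 160 mm (its x) by 260 mm (its y), side walls 5 mm thick with their rim 80 mm above the bench. Origin: centre of its underside; z is up, its -x side faces the robot, the lid is hinged on its +x side. Pillars under the lid's screws fill the corners (|x| > 46 and |y| > 94 mm) up to the rim
- pocket_mid (a point): middle of the case's inner floor, 6 mm above the bench; axes as the case. Three pockets, each 76 mm square inside, lie in a row along y, with centres at y = -82, 0 and +82 mm and x = 0. The pocket walls stand only 24 mm above the floor; above them the case is open out to its side walls at x = +-75 mm
- lid (a joint): hinge angle of the lid, rad: 0 = shut, pi/2 = upright, at most 1.9. It starts open at 1.45 to 1.75. The hinge is stiff (0.42 N m of friction), so the lid (0.30 kg) stays wherever it is left; push it over from behind (its far side) and down, with 3 to 6 N near its free edge
- lid_hinge (a point): the lid's hinge axis at its middle: at case x = +80 mm, 80 mm above the bench, along the case's y. The lid reaches 160 mm from this axis, is 260 mm wide and 14 mm thick; shut, its underside is at 80 mm and its top at 94 mm above the bench. A grey frame round a clear pane. This point turns with the lid
- lid_edge (a point): middle of the lid's free edge (away from the hinge), at half thickness: 160 mm from the hinge axis, 7 mm above the lid's underside. Turns with the lid
- screw1 (a joint): turn of slotted screw 1, rad: grows clockwise as seen from above, 0 = quite loose, tight from 2.35 on, hard stop at 2.8; it starts at 0 to 0.3. About 0.12 N m turns it; it stays where it is left. Do not turn it with the fingers
- screw2 (a joint): turn of slotted screw 2, rad: grows clockwise as seen from above, 0 = quite loose, tight from 2.35 on, hard stop at 2.8; it starts at 0 to 0.3. About 0.12 N m turns it; it stays where it is left. Do not turn it with the fingers
- screw3 (a joint): turn of slotted screw 3, rad: grows clockwise as seen from above, 0 = quite loose, tight from 2.35 on, hard stop at 2.8; it starts at 0 to 0.3. About 0.12 N m turns it; it stays where it is left. Do not turn it with the fingers
- screw4 (a joint): turn of slotted screw 4, rad: grows clockwise as seen from above, 0 = quite loose, tight from 2.35 on, hard stop at 2.8; it starts at 0 to 0.3. About 0.12 N m turns it; it stays where it is left. Do not turn it with the fingers
- slot1 (a point): middle of the slot of screw 1 at the top of its head; x = along the slot (turns with the screw), z = out of the head. Steel head 30 mm across, flush with the lid's top in its near left corner (lid shut: case x = -63, y = +112 mm). The slot crosses the whole head, 5.8 mm wide (9 mm at the mouth, 1.6 mm chamfer), 7 mm deep. Screws 1 and 3 lie diagonally across, as do 2 and 4
- slot2 (a point): middle of the slot of screw 2 at the top of its head; x = along the slot (turns with the screw), z = out of the head. Steel head 30 mm across, flush with the lid's top in its near right corner (lid shut: case x = -63, y = -112 mm). The slot crosses the whole head, 5.8 mm wide (9 mm at the mouth, 1.6 mm chamfer), 7 mm deep. Screws 1 and 3 lie diagonally across, as do 2 and 4
- slot3 (a point): middle of the slot of screw 3 at the top of its head; x = along the slot (turns with the screw), z = out of the head. Steel head 30 mm across, flush with the lid's top in its far right corner (lid shut: case x = +63, y = -112 mm). The slot crosses the whole head, 5.8 mm wide (9 mm at the mouth, 1.6 mm chamfer), 7 mm deep. Screws 1 and 3 lie diagonally across, as do 2 and 4
- slot4 (a point): middle of the slot of screw 4 at the top of its head; x = along the slot (turns with the screw), z = out of the head. Steel head 30 mm across, flush with the lid's top in its far left corner (lid shut: case x = +63, y = +112 mm). The slot crosses the whole head, 5.8 mm wide (9 mm at the mouth, 1.6 mm chamfer), 7 mm deep. Screws 1 and 3 lie diagonally across, as do 2 and 4
- driver: flat screwdriver, 152 mm, 0.14 kg, blade down in the block. Origin: middle of the blade's tip; z runs up the tool. Blade 16 mm wide along its x, 3 mm thick along its y, 24 mm long; then a round shank, 10 mm; a steel collar, 38 mm across, from 62 to 68 mm above the tip; a dark red square handle, 24 mm across its flats (they face its x and y), from 68 to 152 mm
- stand: wooden tool block fixed to the bench, 66 mm (its x) by 90 mm (its y), 66 mm high, with one square hole, 22 mm wide, right through the middle: the blade and shank hang in it and the collar rests on the block's top, so that the tip is 4 mm above the bench. Origin: centre of its underside
- stand_top (a point): middle of the block's hole at the level of its top, 66 mm above the bench
- jar1: specimen jar: 54 mm in diameter, 66 mm tall, 0.15 kg, straight-sided, clear glass with a paper label and a white screw cap of the same diameter (the top 20 mm). One to three jars stand on the bench; an absent one reads None. Origin: centre of its underside, z up. Thin glass: the fingers must not press on it with more than 60 N on either side; 20 to 30 N holds it well
- jar2: specimen jar: 54 mm in diameter, 66 mm tall, 0.15 kg, straight-sided, clear glass with a paper label and a white screw cap of the same diameter (the top 20 mm). One to three jars stand on the bench; an absent one reads None. Origin: centre of its underside, z up. Thin glass: the fingers must not press on it with more than 60 N on either side; 20 to 30 N holds it well
- jar3: specimen jar: 54 mm in diameter, 66 mm tall, 0.15 kg, straight-sided, clear glass with a paper label and a white screw cap of the same diameter (the top 20 mm). One to three jars stand on the bench; an absent one reads None. Origin: centre of its underside, z up. Thin glass: the fingers must not press on it with more than 60 N on either side; 20 to 30 N holds it well
- mug: white mug, 80 mm in diameter, 95 mm tall; not part of the job
- wash_bottle: pale plastic bottle, 68 mm in diameter, 170 mm tall; not part of the job
- tube_rack: orange tube rack, 60 by 150 by 65 mm; not part of the job
Things that resemble listed ones, but are neither listed nor needed, are in the scene too. What is shaped like the jar3 but blue is not meant.

How it is judged:
By the outcome, as a careful person would: the job done as asked, in the order asked, and still so for the second after the job is handed in, with the robot touching nothing.
Of jar1, jar2, jar3 only 1 to 3 are there at a start; the rules pass over those that are not, and their reading is None.
At some moment in a run one of jar1, jar2, jar3 may be knocked a few centimetres aside while the robot is not near it.
It also fails if it takes over 210 s, if anything falls off the work surface, if the arm or the gripper's body presses on something with over 40 N, if the wrist force passes 120 N, or if a joint passes its speed limit or range.

## Robot

A 6-joint arm with a two-finger parallel gripper is mounted at the origin on the work surface. World frame = base frame: x ahead of the robot, y to its left, z up, the work surface at z = 0. Lengths are in mm, angles in rad, forces in N, time in s.
With the tool pointing down it reaches from about 275 to 750 mm from the base axis. Payload 10.2 kg.
Tool frame: the origin (TCP) lies midway between the tips of the shut fingers; the grasp point (between the pads) lies 19 mm behind it (ctrl.pinch_z is the distance from the TCP to the grasp point, in mm); x points along the fingers, z is the direction in which the jaws open and shut, and the axes are right-handed (so a half turn about x gives the same grasp; the last joint's range is limited). The gripper opens to 85 mm and grips with 20 to 120 N. Pads are 22 mm wide; open, the fingers measure 114 mm over their backs; the gripper's body (76 mm by 85 mm) begins 54 mm behind the grasp point. The pads swing forward as they close: fully open they stand 13 mm farther back than shut.
Start: joints at [1.126, 0.313, 1.498, -0, 1.331, -0.223], TCP at [115.505, 512.142, 191.994] pointing down, gripper open.
Joint ranges: [-2.94, 2.94], [-0.97, 2.17], [0.19, 2.56], [-1.23, 4.37], [0.02, 3.11], [-2.88, 2.88]. Speed limits (rad/s): [2.39, 2.39, 3.01, 3.14, 3.14, 3.14].

## Interface

Orientations are given as a unit quaternion [w, x, y, z].
In Python, from rig import ctrl, capture, workorder, nets gives the robot as it stands. The module is installed in compiled form; this text tells all that it offers.
- The arm moves only by the tool send_rows, never from a script. Its argument "rows" is text: rows parted by semicolons, each of 5 numbers parted by spaces: the opening, from 0 (shut) to 1 (fully open), then the shift along the tool's x, y, z in cm, then the turn about the tool's x in units of 5 degrees (1.0 is 5 degrees). In form: grip x y z yaw; .... A call has 1 to 12 rows; each row is the pose to reach, as a shift and turn from the pose commanded when the call began, along the tool's axes at that moment; what a row does not reach only later rows make up. A row lasts 1/10 s, in which the tool goes at most 50 mm and 8.59 degrees, less where a joint would pass 70% of its speed; a pose out of reach is approached as far as the arm can. A call with a gripper value outside its range is refused whole. The fingers move at their own pace and stop on an object; "grip_force" is the grip in N (left out, the last holds). Time passes only in rows, so rows that repeat a pose let the fingers close. It gives the time, the measured TCP pose, the force and the opening at its end, in the units of the state.
- ctrl.sense(): the state, without advancing time (a new reading comes with each control period).
- capture(name): name is "scene" or "side" or "wrist"; returns a dict with "pixels" (400x640x3 uint8, red, green, blue), "intrinsics" (3x3 intrinsics, pixels), "view" (4x4, takes a point from world to camera coordinates); the wrist camera has in their place "mount" (4x4, takes a point from camera to tool coordinates, whose origin is the TCP and whose axes are the tool frame's). Camera axes: x right, y down, z forward; pixel columns grow to the right and rows downward; lengths in mm; the calibration is good to about 2 mm. A picture is of the moment at which its call begins: read the wrist's pose just before it. There is no depth.
- workorder.finish_job(): hands the job in, once; it reports no verdict.
Trained networks look in a picture, given as the dict that the camera call returned (one of the last four; its "shot" number tells which), for a name from the list of things; names that differ only in an ending like _2 or _b are one class to them, and where a whole thing is asked for, a point or a joint stands for the part that bears it (a point fixed in the world has none). Each returns a list of dicts, best first, with "confidence" (0 to 1); they miss things now and then, are a little off and sometimes report something else, mostly with a low value. They report only what shows in the picture. A call takes as long as a camera call. They do not tell look-alikes from the thing itself.
- nets.boxes_of(picture, target): "location" ([x, y, z] in mm, in world coordinates, good to about 4 mm: the middle of the surface that is visible of it).
- nets.spot_point(picture, target): "location" ([x, y, z] in mm, in world coordinates, good to about 4 mm: a listed point, or the origin of a listed thing).
The state is a dict: "time_s": time; "joints": joint angles; "dq": joint speeds; "tau": joint torques, N m; "eef_pos": TCP position; "ee_rot": TCP orientation; "force": force on the tool from outside, world axes, zero at the start; "wrist_torque": the same for the moment, N m; "grip_width": opening from 0.0 (shut) to 1.0 (fully open).
Only numpy, scipy, OpenCV 4.12 (cv2) and the standard library are available. Lean on these libraries where they do the work, as an engineer would, in place of code of your own. Each camera call takes 0.05 s, during which the arm holds its last target.

## Working session

There is one attempt and no reset: what is moved stays moved. The work goes in short steps, Python scripts to look and compute and a tool call to move; the robot and the scene stay as the last step left them, time stands still between calls to the robot, and variables do not carry over. Pictures are saved under pics/ and viewed, and the job is handed in when it is done.

Besides the shell and the picture viewer there is one more tool, called as name(argument=value, ...) on one line, values as JSON. send_rows: Moves the arm, as the interface text tells. Its arguments: {"type":"object","properties":{"rows":{"type":"string"},"grip_force":{"type":"number"}},"required":["rows"]}

```bash
mkdir -p pics; ls; cat > h.py <<'E'
import numpy as np, cv2
from scipy.spatial.transform import Rotation as R
from rig import ctrl, capture, workorder, nets
def rot(q): return R.from_quat([q[1],q[2],q[3],q[0]]).as_matrix()
def save(p,n,box=None,s=1):
    im=p["pixels"][:,:,::-1]
    if box: im=im[box[1]:box[3],box[0]:box[2]]
    if s!=1: im=cv2.resize(im,None,fx=s,fy=s,interpolation=cv2.INTER_CUBIC)
    cv2.imwrite("pics/"+n+".png",im)
def view(p,st=None):
    if "view" in p: return np.array(p["view"])
    T=np.eye(4);T[:3,:3]=rot(st["ee_rot"]);T[:3,3]=st["eef_pos"]
    return np.linalg.inv(T@np.array(p["mount"]))
def proj(p,X,st=None):
    V=view(p,st);K=np.array(p["intrinsics"])
    X=np.atleast_2d(X);c=(V[:3,:3]@X.T).T+V[:3,3];u=(K@c.T).T
    return u[:,:2]/u[:,2:]
def plane(p,uv,z,st=None):
    V=view(p,st);K=np.array(p["intrinsics"])
    d=V[:3,:3].T@np.linalg.inv(K)@np.array([uv[0],uv[1],1.]);o=-V[:3,:3].T@V[:3,3]
    return o+d*(z-o[2])/d[2]
def ST():
    s=ctrl.sense();print("t",s["time_s"],"pos",np.round(s["eef_pos"],1),"F",np.round(s["force"],1),"grip",s["grip_width"]);print(np.round(rot(s["ee_rot"]),3).tolist(),np.round(s["joints"],3));return s
E
python3 - <<'E'
from h import *
s=ST();print(ctrl.pinch_z, s)
for n in("scene","side","wrist"):
    p=capture(n);save(p,n+"0")
    for t in ["case","pocket_mid","lid_hinge","lid_edge","slot1","slot2","slot3","slot4","driver","stand_top","jar1","mug","wash_bottle","tube_rack"]:
        print(n,t,[(round(d["confidence"],2),np.round(d["location"],0).tolist()) for d in nets.spot_point(p,t)][:5])
E
```

```text
pics
t 0.0 pos [115.4 511.8 191.4] F [1.3 0.2 0.4] grip 0.9990390640107368
[[-0.001, -0.975, 0.22], [-0.001, 0.22, 0.975], [-1.0, 0.0, -0.001]] [ 1.126  0.313  1.498  0.     1.331 -0.223]
18.700000000000003 {'time_s': 0.0, 'joints': array([ 1.12558527e+00,  3.13484556e-01,  1.49842720e+00,  1.31558350e-05,
        1.33104949e+00, -2.23399456e-01]), 'dq': array([-0.00099646,  0.00031179,  0.00036954, -0.00122047,  0.00014138,
       -0.00020388]), 'tau': array([ 2.28743966e-04, -4.12260783e+01, -2.59740758e+01, -1.26809587e-04,
        4.07494430e-03,  5.30253601e-07]), 'eef_pos': array([115.36672169, 511.84336874, 191.4211666 ]), 'ee_rot': array([ 0.55183054, -0.44179474,  0.55270542,  0.44138099]), 'force': array([1.28736741, 0.20851907, 0.35682018]), 'wrist_torque': array([0.0377888 , 0.02584111, 0.0842561 ]), 'grip_width': 0.9990390640107368}
scene case [(0.72, [500.0, -18.0, -2.0])]
scene pocket_mid []
scene lid_hinge [(0.86, [578.0, -11.0, 80.0])]
scene lid_edge [(0.93, [613.0, -9.0, 233.0]), (0.39, [560.0, -349.0, -2.0]), (0.39, [766.0, -84.0, 0.0])]
scene slot1 [(0.55, [606.0,
[... 1253 characters left out ...]
-340.0, 5.0])]
side stand_top [(0.9, [370.0, -338.0, 67.0])]
side jar1 [(0.83, [284.0, 360.0, 2.0]), (0.82, [326.0, 221.0, -4.0]), (0.65, [528.0, 326.0, -3.0]), (0.61, [561.0, -349.0, 2.0]), (0.59, [725.0, 270.0, 2.0])]
side mug [(0.78, [725.0, 270.0, 3.0]), (0.67, [766.0, -85.0, -4.0])]
side wash_bottle [(0.82, [586.0, 497.0, -1.0])]
side tube_rack [(0.67, [765.0, -86.0, -2.0]), (0.4, [580.0, -9.0, 76.0])]
wrist case []
wrist pocket_mid []
wrist lid_hinge []
wrist lid_edge []
wrist slot1 []
wrist slot2 []
wrist slot3 []
wrist slot4 []
wrist driver []
wrist stand_top []
wrist jar1 [(0.95, [379.0, 311.0, -0.0]), (0.71, [281.0, 368.0, 1.0])]
wrist mug []
wrist wash_bottle []
wrist tube_rack []
```

View pics/scene0.png

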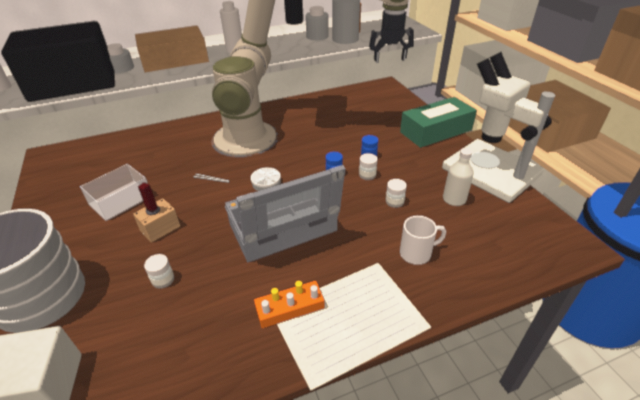

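View pics/side0.png

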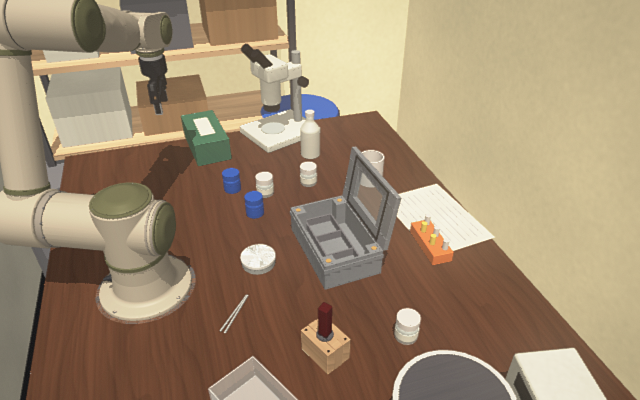

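View pics/wrist0.png

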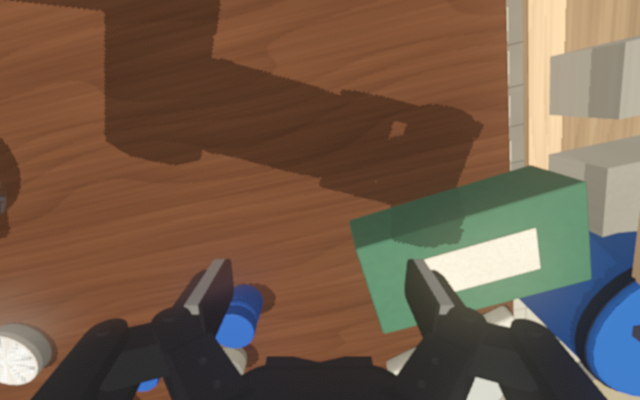

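```bash
python3 - <<'E'
from h import *
p=capture("scene")
for x in [[528,325,66],[281,361,66],[380,308,66],[324,217,66],[562,-348,66],[766,-85,0],[374,-341,152]]: print(x,proj(p,x).round(0))
print([(round(d["confidence"],2),np.round(d["location"],0).tolist()) for d in nets.spot_point(p,"jar1")])
# jars' crop
uv=proj(p,[[528,325,66],[281,361,66],[380,308,66],[324,217,66]])
a=uv.min(0)-40;b=uv.max(0)+50
a=np.maximum(a,0).astype(int);b=b.astype(int)
save(p,"jars",(a[0],a[1],min(b[0],640),min(b[1],400)),2);print(a,b)
E
```

```text
[528, 325, 66] [[397. 184.]]
[281, 361, 66] [[369. 139.]]
[380, 308, 66] [[369. 158.]]
[324, 217, 66] [[335. 155.]]
[562, -348, 66] [[156. 261.]]
[766, -85, 0] [[290. 309.]]
[374, -341, 152] [[143. 187.]]
[(0.96, [378.0, 311.0, -3.0]), (0.87, [281.0, 362.0, 1.0]), (0.76, [560.0, -351.0, 4.0]), (0.71, [529.0, 324.0, 3.0]), (0.56, [323.0, 218.0, 2.0])]
[294  98] [447 233]
```

View pics/jars.png

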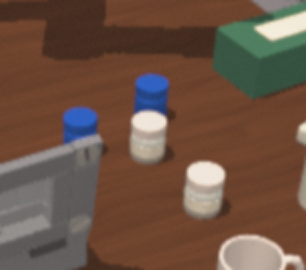

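```bash
python3 - <<'E'
from h import *
q=capture("side")
for x in [[528,325,66],[379,309,66],[562,-348,66],[374,-341,152]]: print(proj(q,x).round(0))
save(q,"jar_side",(380,290,440,360),6)
# case estimation: measure pillars/rim corners
p=capture("scene")
print("case",nets.boxes_of(p,"case")[:1],nets.boxes_of(q,"stand")[:1])
save(q,"case_side",(280,140,410,295),5)
save(p,"case_scene",(215,160,355,265),5)
E
```

```text
[[308. 165.]]
[[264. 175.]]
[[408. 316.]]
[[327. 307.]]
case [{'location': [603.3, -27.8, 136.1], 'confidence': 0.64}] [{'location': [359.9, -365.7, 59.8], 'confidence': 0.97}]
```

View pics/case_side.png

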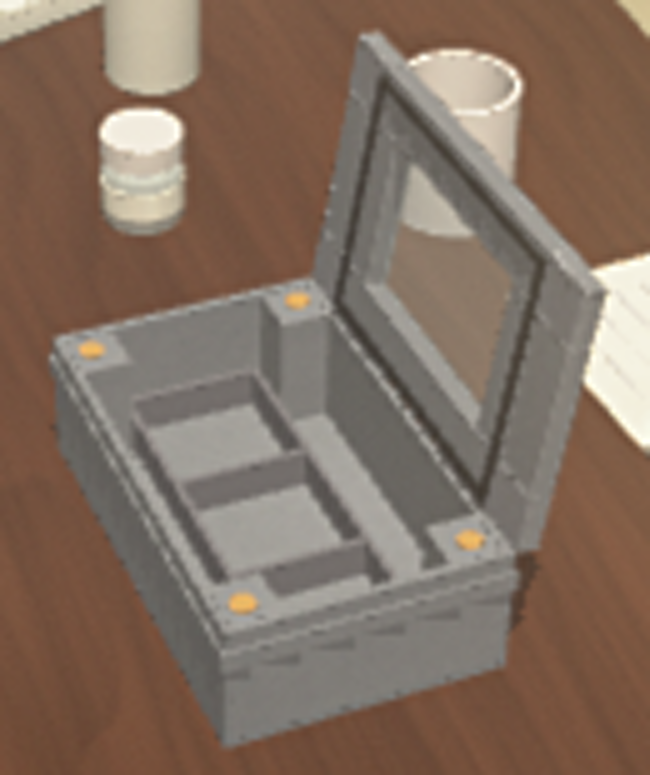

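View pics/jar_side.png

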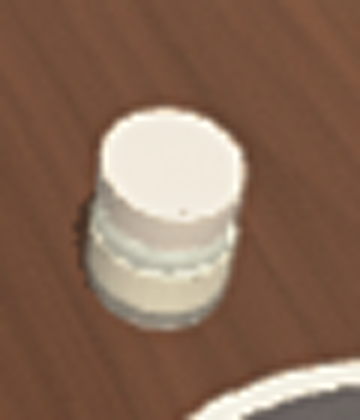

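View pics/case_scene.png

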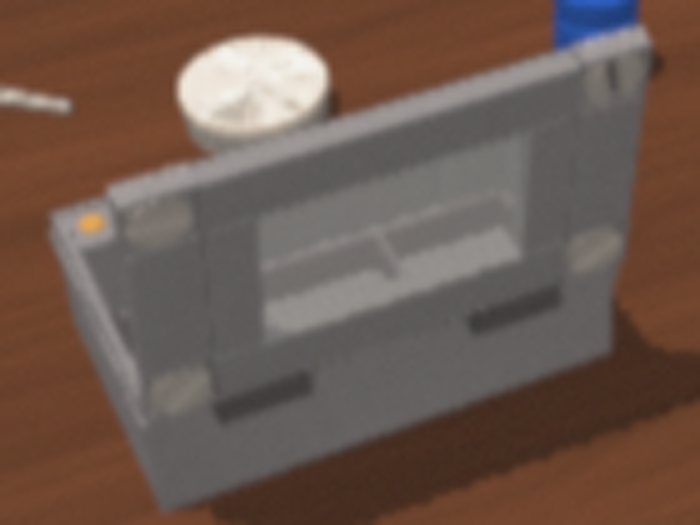

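```bash
python3 - <<'E'
from h import *
q=capture("side");p=capture("scene")
P=[plane(q,uv,80) for uv in [(298.4,210),(328.4,260.4),(374,248),(339.6,200)]]
for x in P: print(x.round(1))
Q=np.array([[-63,112],[-63,-112],[63,-112],[63,112]]);A=np.array(P)[:,:2]
c=A.mean(0);B=A-c;th=np.arctan2((Q[:,0]*B[:,1]-Q[:,1]*B[:,0]).sum(),(Q*B).sum());print("c",c,"th deg",np.degrees(th))
print("side of rect",np.linalg.norm(B[0]-B[1]),np.linalg.norm(B[1]-B[2]))
print("scene dot", plane(p,(215+92/5,160+223/5),80))
V=view(q);print("cams",-V[:3,:3].T@V[:3,3]); V=view(p);print(-V[:3,:3].T@V[:3,3])
E
```

```text
[429.6  85.6  80. ]
[ 445.1 -135.5   80. ]
[ 570.5 -127.6   80. ]
[555.3  94.8  80. ]
c [500.11591551 -20.6903208 ] th deg 3.937675758987705
side of rect 221.61967234558725 125.66792937508156
scene dot [ 448.18246276 -133.02311816   80.        ]
cams [  149.38493627 -1011.84121963   946.29447411]
[1320.58982488 -215.16017886  814.09777178]
```

```bash
cat >> h.py <<'E'
def plan(tgt,jaw=None,s=None):
    s=s or ctrl.sense();M=rot(s["ee_rot"]);d=M.T@(np.array(tgt,float)-s["eef_pos"])/10
    z=M[:,2];j=np.degrees(np.arctan2(z[1],z[0]));y=0
    if jaw is not None: y=-((jaw-j+180)%360-180)/5
    n=max(np.linalg.norm(d)/5,abs(y)*5/8.59)
    print("plan",np.round(d,2),"yaw %.2f"%y,"rows>=%.1f"%n,"jawnow %.2f"%j)
    return d,y
CASE=np.array([500.5,-17.8]);TH=4.0
def cw(x,y,z):
    c,s_=np.cos(np.radians(TH)),np.sin(np.radians(TH))
    return np.array([CASE[0]+c*x-s_*y,CASE[1]+s_*x+c*y,z])
E
python3 - <<'E'
from h import *
plan([379,310,130]);plan([379,310,22])
E
```

```text
plan [  6.2  -30.15 -13.92] yaw 0.00 rows>=6.8 jawnow 77.29
plan [ 17.   -30.15 -13.92] yaw 0.00 rows>=7.5 jawnow 77.29
```

send_rows(rows="1 3 -30.1 -13.9 0;1 3 -30.1 -13.9 0;1 3 -30.1 -13.9 0;1 3 -30.1 -13.9 0;1 3 -30.1 -13.9 0;1 3 -30.1 -13.9 0;1 3 -30.1 -13.9 0;1 3 -30.1 -13.9 0;1 6 -30.1 -13.9 0;1 6 -30.1 -13.9 0", grip_force=25)

```text
time_s: 3.65
eef_pos: [376.6, 309.8, 129.5]
ee_rot: [0.55, -0.441, 0.554, 0.442]
force: [0.2, 0.7, 0.5]
grip_width: 1.004
```

```bash
python3 - <<'E'
from h import *
s=ST()
p=capture("wrist");save(p,"w1");print([(round(d["confidence"],2),np.round(d["location"],0).tolist()) for d in nets.spot_point(p,"jar1")])
p=capture("scene");print([(round(d["confidence"],2),np.round(d["location"],0).tolist()) for d in nets.spot_point(p,"jar1")])
plan([379,310,22])
E
```

```text
t 3.65 pos [376.6 309.8 129.5] F [0.2 0.7 0.5] grip 1.0038692465932306
[[-0.005, -0.975, 0.22], [-0.002, 0.22, 0.976], [-1.0, 0.005, -0.003]] [ 0.447  0.296  1.693  0.     1.158 -0.902]
[(0.77, [328.0, 212.0, 0.0]), (0.76, [280.0, 367.0, 1.0]), (0.59, [524.0, 320.0, 0.0])]
[(0.73, [561.0, -348.0, 0.0]), (0.73, [326.0, 214.0, 2.0]), (0.68, [380.0, 307.0, -2.0]), (0.67, [527.0, 325.0, 1.0]), (0.57, [280.0, 363.0, -2.0])]
plan [11.12 -0.04 -0.1 ] yaw 0.00 rows>=2.2 jawnow 77.34
```

View pics/w1.png

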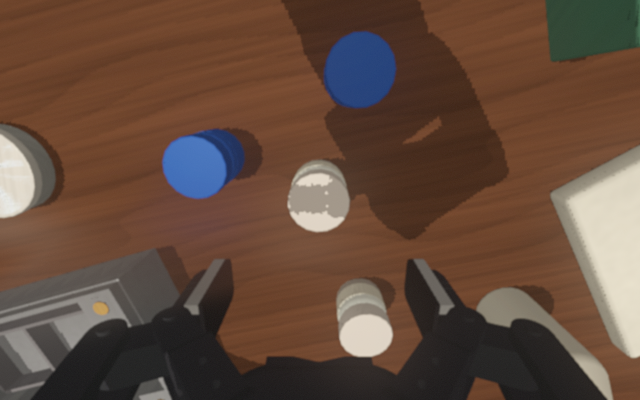

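send_rows(rows="1 5 -0.2 0 0;1 9.5 -0.2 0 0;1 10.8 -0.2 0 0;0.4 10.8 -0.2 0 0;0.4 10.8 -0.2 0 0;0.4 10.8 -0.2 0 0;0.4 10.8 -0.2 0 0;0.4 10.8 -0.2 0 0;0.4 10.8 -0.2 0 0", grip_force=25)

```text
time_s: 4.75
eef_pos: [381.2, 309.2, 26.0]
ee_rot: [0.552, -0.443, 0.552, 0.441]
force: [-3.0, -9.6, 14.4]
grip_width: 0.402
```

```bash
python3 - <<'E'
from h import *
s=ST()
p=capture("wrist");save(p,"w2")
p=capture("side");save(p,"s2",(180,100,340,230),5)
E
```

```text
t 4.75 pos [381.2 309.2  26. ] F [-3.  -9.6 14.4] grip 0.4016743279117234
[[0.002, -0.976, 0.219], [-0.001, 0.219, 0.976], [-1.0, -0.002, -0.001]] [ 0.444  0.445  1.794 -0.003  0.902 -0.905]
```

View pics/w2.png

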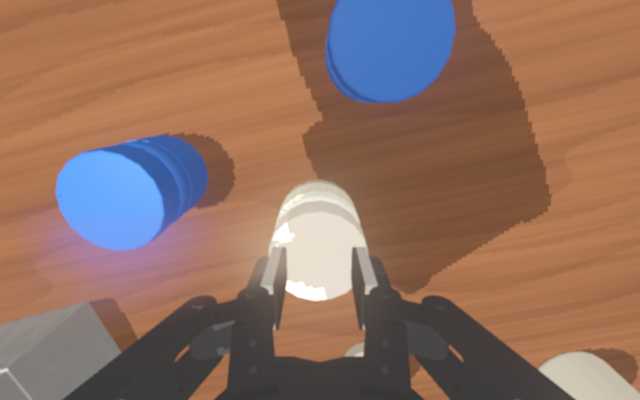

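View pics/s2.png

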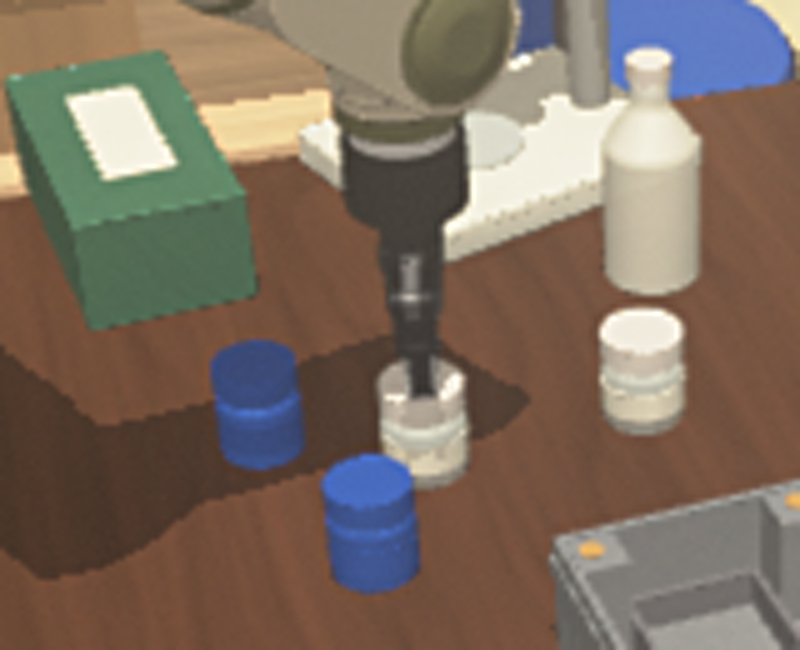

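```bash
python3 - <<'E'
from h import *
s=ST()
p=capture("wrist");q=capture("side")
M=rot(s["ee_rot"]);t=s["eef_pos"]
for z in(-60,-40,-30,-20,-10,0,20): print(z, proj(q,t-M[:,0]*(-z) *0 +M[:,2]*(-20)+np.array([0,0,-z])).round(1), proj(p,t+M[:,2]*(20)+np.array([0,0,-z]),s).round(1))
print("jar top edge side",proj(q,[[380,308,66],[380,281,66],[380,281,0],[407,308,66],[353,308,66]]).round(1))
print("wrist",proj(p,[[380,308,66],[380,281,66],[380,335,66],[407,308,66],[353,308,66]],s).round(1))
print(p["mount"])
print([(round(d["confidence"],2),np.round(d["location"],0).tolist()) for d in nets.spot_point(q,"jar1")])
E
```

```text
t 4.85 pos [381.2 309.2  26. ] F [-2.6 -8.6 14.2] grip 0.4014725425683669
[[0.002, -0.976, 0.219], [-0.001, 0.219, 0.976], [-1.0, -0.002, -0.001]] [ 0.443  0.445  1.794 -0.003  0.902 -0.905]
-60 [[263.9 173.2]] [[362.4 285.5]]
-40 [[264.4 178.6]] [[357.3 263.6]]
-30 [[264.6 181.3]] [[355.2 254.4]]
-20 [[264.8 184. ]] [[353.3 246.2]]
-10 [[265.1 186.6]] [[351.6 238.9]]
0 [[265.3 189.2]] [[350.  232.2]]
20 [[265.7 194.4]] [[347.3 220.6]]
jar top edge side [[264.1 175.4]
 [266.  180. ]
 [267.4 197.2]
 [272.5 173.9]
 [255.6 176.8]]
wrist [[317.3 262.1]
 [268.5 271.8]
 [367.2 252.1]
 [327.9 303.4]
 [305.4 216.2]]
[[ 1.17225317e-04 -3.18336655e-01  9.47977722e-01 -1.81923047e+02]
 [-1.19445577e-03 -9.47977096e-01 -3.18336297e-01  8.30891270e+01]
 [ 9.99999280e-01 -1.09500039e-03 -4.91365971e-04 -6.03852912e-01]
 [ 0.00000000e+00  0.00000000e+00  0.00000000e+00  1.00000000e+00]]
[(0.95, [561.0, -350.0, 1.0]), (0.94, [282.0, 362.0, 4.0]), (0.84, [528.0, 327.0, -3.0]), (0.84, [328.0, 217.0, -2.0]), (0.71, [376.0, 305.0, 2.0])]
```

```bash
python3 - <<'E'
from h import *
p=capture("wrist");s=ctrl.sense()
M=np.array(p["mount"]);K=np.array(p["intrinsics"]);print(K)
Vi=np.linalg.inv(M)
def pt(x,y,z):
    c=Vi[:3,:3]@np.array([x,y,z])+Vi[:3,3];u=K@c;return (u[:2]/u[2]).round(0)
for x in (0,-13,-25,-35,-45,-60): print(x,pt(x,0,42.5),pt(x,0,17),pt(x,11,17),pt(x,-11,17))
p=capture("scene");q=capture("side")
t0=np.array([115.4,511.8,191.4]);M0=np.array([[-0.001,-0.975,0.22],[-0.001,0.22,0.975],[-1,0,-0.001]])
for x in (0,-13,-30): print(x,[proj(p,t0+M0@[x,0,z]).round(0).tolist() for z in(50,-50)],[proj(q,t0+M0@[x,0,z]).round(0).tolist() for z in(50,-50)])
save(p,"s3",(300,90,460,220),5)
E
python3 - <<'E'
import cv2
a=cv2.imread('pics/scene0.png')[0:80,350:440];b=cv2.imread('pics/side0.png')[40:130,120:210]
cv2.imwrite('pics/z.png',cv2.hconcat([cv2.resize(a,(400,356)),cv2.resize(b,(356,356))]))
E
```

```text
[[300.99044024   0.         318.63984288]
 [  0.         300.99044024 200.67308611]
 [  0.           0.           1.        ]]
0 [384. 232.] [345. 232.] [346. 217.] [345. 247.]
-13 [388. 241.] [347. 241.] [348. 225.] [347. 257.]
-25 [393. 250.] [349. 250.] [350. 233.] [349. 267.]
-35 [397. 259.] [351. 259.] [351. 241.] [350. 276.]
-45 [402. 268.] [353. 268.] [354. 249.] [352. 287.]
-60 [410. 285.] [356. 285.] [357. 265.] [355. 305.]
0 [[[402.0, 74.0]], [[375.0, 76.0]]] [[[167.0, 115.0]], [[162.0, 130.0]]]
-13 [[[403.0, 70.0]], [[375.0, 73.0]]] [[[167.0, 111.0]], [[162.0, 126.0]]]
-30 [[[403.0, 66.0]], [[375.0, 68.0]]] [[[166.0, 107.0]], [[160.0, 121.0]]]
```

View pics/s3.png

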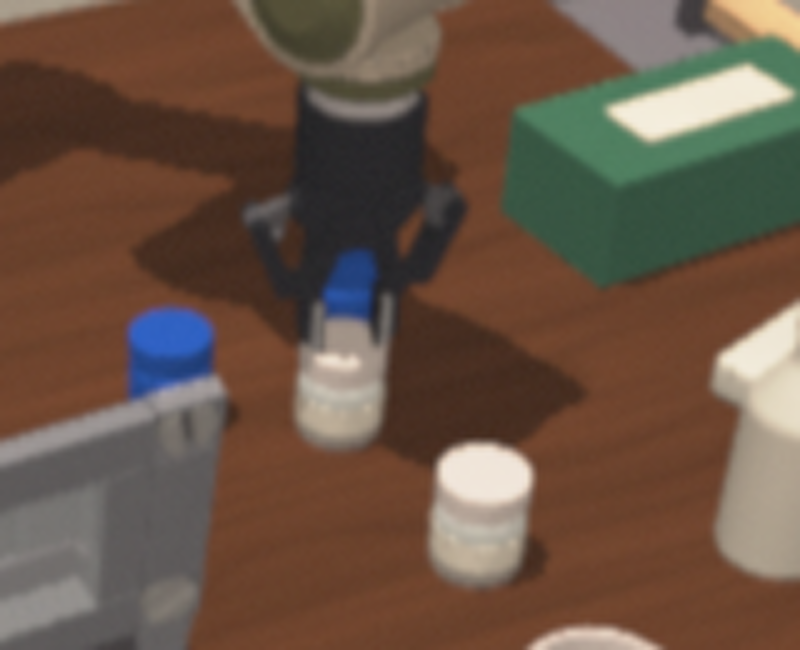

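View pics/z.png

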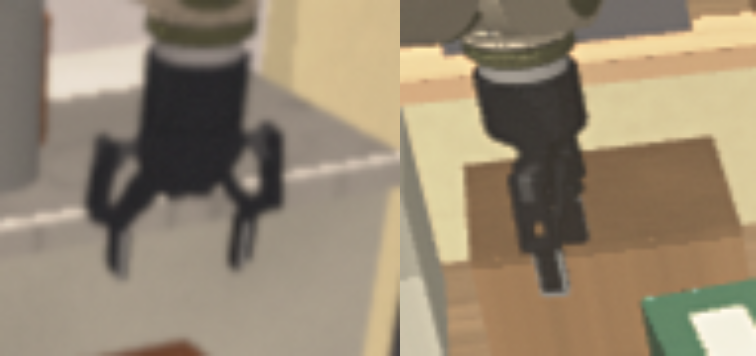

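send_rows(rows="0.4 -4 0 0 0;0.2 -8 0 0 0;0 -10 0 0 0;0 -10 0 0 0;0 -10 0 0 0;0 -10 0 0 0;0 -10 0 0 0")

```text
time_s: 5.85
eef_pos: [380.1, 309.7, 123.1]
ee_rot: [0.552, -0.441, 0.553, 0.442]
force: [0.3, 0.0, -0.3]
grip_width: 0.002
```

```bash
python3 - <<'E'
from h import *
s=ST()
p=capture("wrist");save(p,"w4")
q=capture("side");save(q,"s4",(180,100,340,230),5);r=capture("scene");save(r,"sc4",(300,60,460,190),5)
for x in (0,-20,-40): 
  X=s["eef_pos"]+np.array([0,0,-x]);print(x,(proj(q,X)-[180,100])*5,(proj(r,X)-[300,60])*5,proj(p,X,s))
print([(round(d["confidence"],2),np.round(d["location"],0).tolist()) for d in nets.spot_point(r,"jar1")])
E
```

```text
t 5.85 pos [380.1 309.7 123.1] F [ 0.3  0.  -0.3] grip 0.0017809581331323088
[[-0.002, -0.975, 0.22], [-0.001, 0.22, 0.975], [-1.0, 0.001, -0.001]] [ 0.444  0.306  1.697 -0.     1.14  -0.905]
0 [[413.5169684  297.62338779]] [[350.61591504 411.42472848]] [[319.73636775 232.23011424]]
-20 [[411.16471652 269.56320825]] [[352.58149148 383.06369502]] [[319.80933912 246.16049142]]
-40 [[408.77562604 241.06357847]] [[354.58875451 354.10117151]] [[319.89950876 263.37404987]]
[(0.95, [562.0, -346.0, -1.0]), (0.89, [528.0, 321.0, 1.0]), (0.85, [281.0, 360.0, 0.0]), (0.75, [378.0, 311.0, -6.0]), (0.57, [324.0, 214.0, 3.0])]
```

View pics/s4.png

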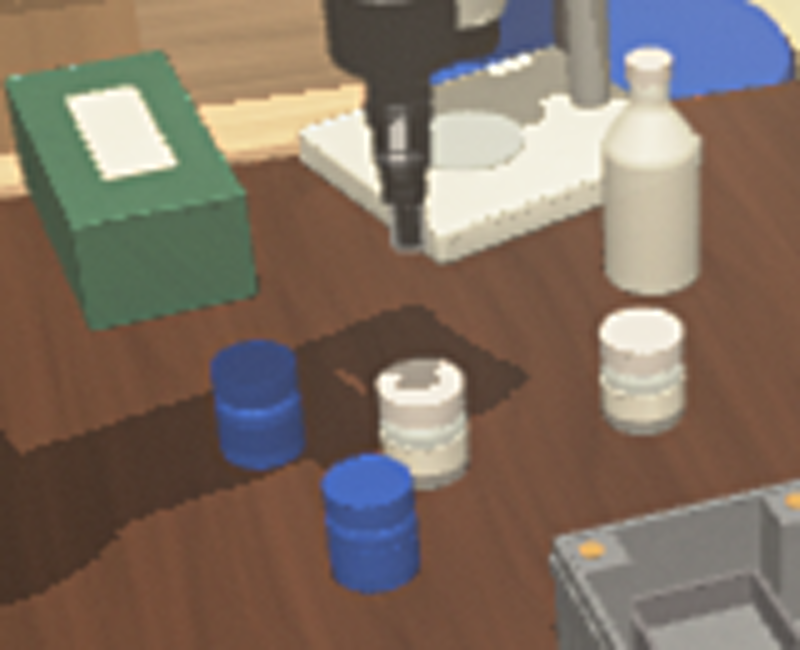

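View pics/sc4.png

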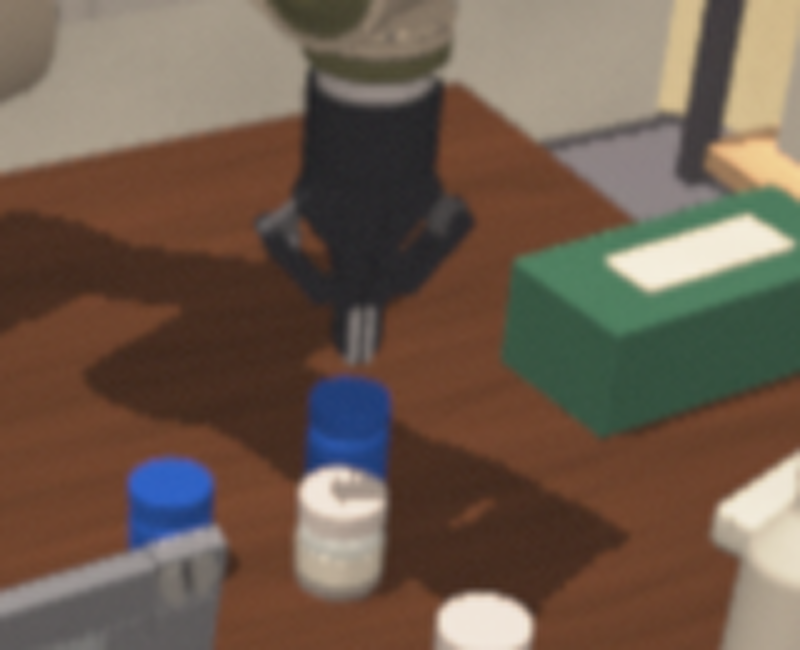

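View pics/w4.png

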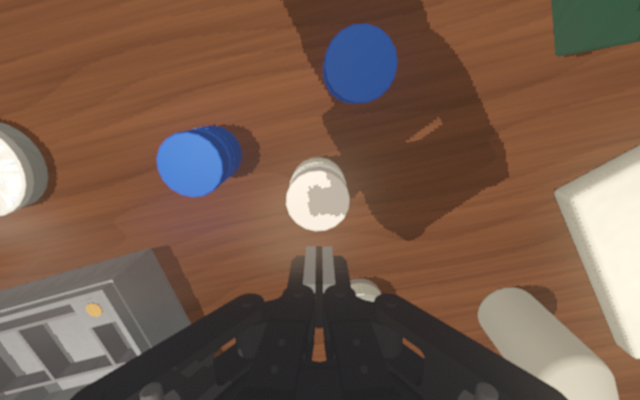

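```bash
cat >> h.py <<'E'
D=35.
def plant(tgt,jaw=None,s=None):  # tgt: true closed-tip position
    return plan(np.array(tgt,float)-[0,0,D],jaw,s)
E
python3 - <<'E'
from h import *
plant([379,309,24])
E
```

```text
plan [13.46  0.11 -0.1 ] yaw 0.00 rows>=2.7 jawnow 77.29
```

send_rows(rows="1 0 0 0 0;1 0 0 0 0;1 0 0 0 0;1 0 0 0 0;1 0 0 0 0;1 5 0 0 0;1 9 0 0 0;1 12.5 0 0 0;1 13.4 0 0 0;1 13.4 0 0 0")

```text
time_s: 7.05
eef_pos: [380.2, 309.7, -10.3]
ee_rot: [0.552, -0.441, 0.553, 0.442]
force: [-0.0, -0.1, 0.3]
grip_width: 1.003
```

send_rows(rows="0.5 0 0 0 0;0.5 0 0 0 0;0.5 0 0 0 0;0.5 0 0 0 0;0.5 0 0 0 0;0.5 0 0 0 0", grip_force=25)

```text
time_s: 7.65
eef_pos: [381.4, 310.3, -8.3]
ee_rot: [0.553, -0.442, 0.551, 0.441]
force: [-1.0, -1.4, 6.5]
grip_width: 0.627
```

```bash
python3 - <<'E'
from h import *
s=ST()
q=capture("side");save(q,"s5",(180,100,340,230),5)
E
```

```text
t 7.65 pos [381.4 310.3  -8.3] F [-1.  -1.4  6.5] grip 0.6273278258848933
[[0.003, -0.976, 0.22], [0.001, 0.22, 0.976], [-1.0, -0.002, 0.002]] [ 0.444  0.505  1.815 -0.     0.819 -0.905]
```

View pics/s5.png

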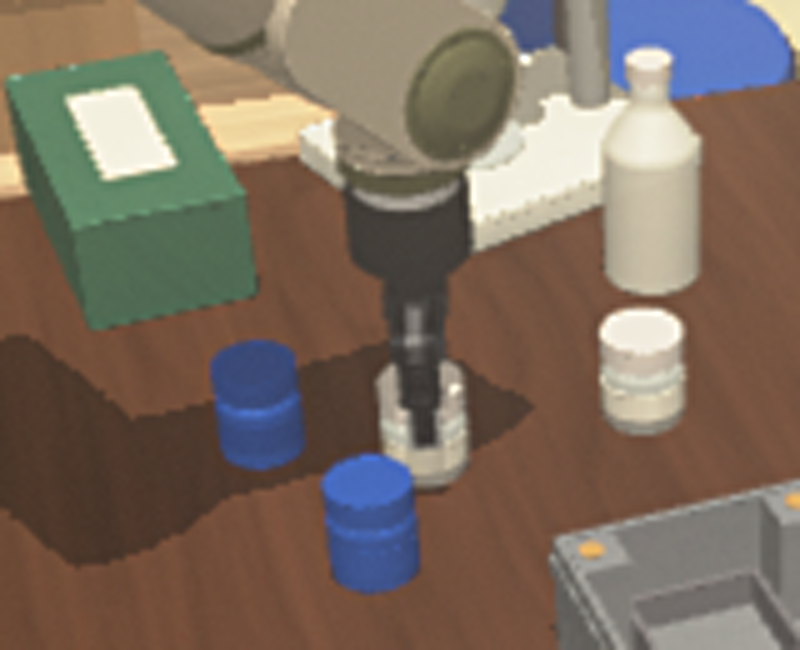

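```bash
python3 - <<'E'
from h import *
print(cw(0,78,105));plan(cw(0,78,105),4)
E
```

```text
[495.05899505  60.00999592 105.        ]
plan [-11.33 -16.61 -21.9 ] yaw 14.66 rows>=8.5 jawnow 77.30
```

send_rows(rows="0.5 -5 0 0 0;0.5 -9 0 0 0;0.5 -11.3 -3 -4 2;0.5 -11.3 -16.6 -21.9 14.66;0.5 -11.3 -16.6 -21.9 14.66;0.5 -11.3 -16.6 -21.9 14.66;0.5 -11.3 -16.6 -21.9 14.66;0.5 -11.3 -16.6 -21.9 14.66;0.5 -11.3 -16.6 -21.9 14.66;0.5 -11.3 -16.6 -21.9 14.66;0.5 -11.3 -16.6 -21.9 14.66;0.5 -11.3 -16.6 -21.9 14.66")

```text
time_s: 8.9
eef_pos: [494.4, 59.7, 103.7]
ee_rot: [0.707, -0.024, 0.706, 0.024]
force: [0.2, 0.6, -3.4]
grip_width: 0.625
```

```bash
python3 - <<'E'
from h import *
s=ST();plan(cw(0,78,0),4)
q=capture("side");save(q,"s6",(230,60,430,300),3)
w=capture("wrist");save(w,"w6")
for t in ("pocket_mid","lid_hinge","case"): print(t,[[ (round(d["confidence"],2),np.round(d["location"],0).tolist()) for d in nets.spot_point(c,t)][:3] for c in (q,w)])
E
```

```text
t 8.9 pos [494.4  59.7 103.7] F [ 0.2  0.6 -3.4] grip 0.6250277608196503
[[0.001, -0.069, 0.998], [-0.0, 0.998, 0.069], [-1.0, -0.0, 0.001]] [-0.116  0.344  1.701  0.     1.096 -0.185]
plan [10.37  0.03  0.06] yaw -0.01 rows>=2.1 jawnow 3.95
pocket_mid [[(0.73, [502.0, -15.0, 6.0])], []]
lid_hinge [[(0.66, [581.0, -9.0, 77.0])], [(0.94, [578.0, -6.0, 80.0])]]
case [[(0.83, [501.0, -16.0, 0.0])], []]
```

View pics/s6.png

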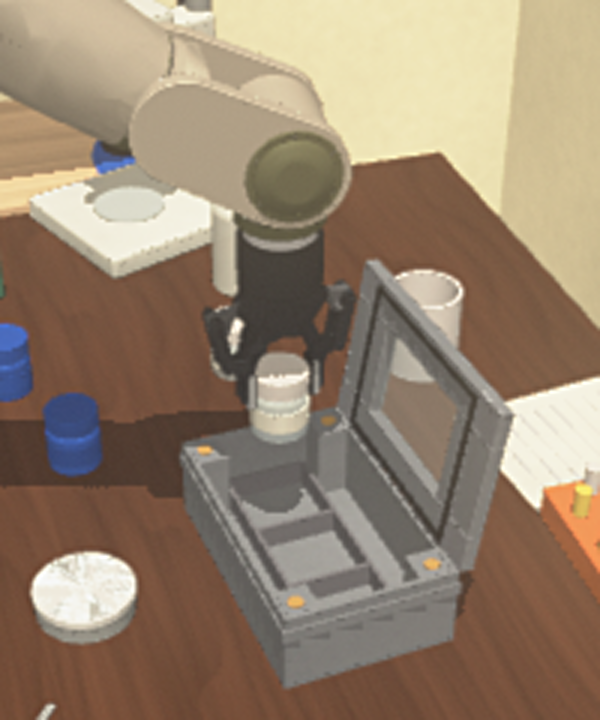

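View pics/w6.png

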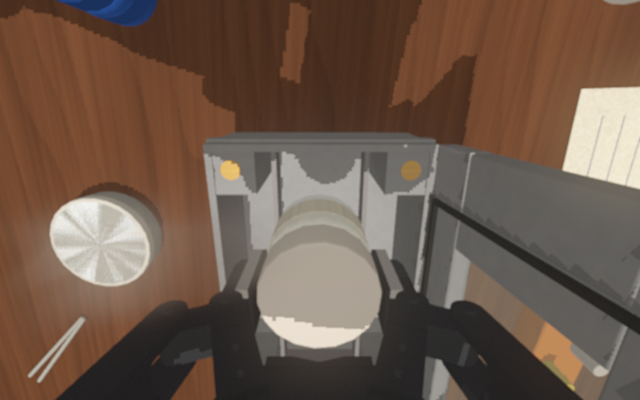

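```bash
python3 - <<'E'
from h import *
s=ST();w=capture("wrist")
a=plane(w,(230,170.5),80,s);b=plane(w,(411,170.5),80,s);print(a,b,np.linalg.norm(a-b),np.degrees(np.arctan2(*(b-a)[[1,0]])))
t=np.radians(4);print("centre",(a+b)[:2]/2-112*np.array([-np.sin(t),np.cos(t)]))
E
```

```text
t 9.3 pos [494.2  59.8 103. ] F [-0.6  0.5 -2.4] grip 0.6230191578698617
[[-0.0, -0.07, 0.998], [0.0, 0.998, 0.07], [-1.0, 0.0, -0.0]] [-0.115  0.345  1.701  0.     1.095 -0.186]
[428.97300399  90.30754735  80.        ] [554.45385352  99.02008565  80.        ] 125.78295561791738 3.9718553990946392
centre [499.52615382 -17.06335713]
```

send_rows(rows="0.5 4 0 0 0;0.5 7 0 0 0;0.5 9.5 0 0 0;0.5 10.5 0 0 0;0.5 10.5 0 0 0;0.78 10.5 0 0 0;0.78 10.5 0 0 0;0.78 10.5 0 0 0;0.78 10.5 0 0 0;0.78 6 0 0 0;0.78 1 0 0 0;1 -3 0 0 0")

```text
time_s: 10.55
eef_pos: [494.5, 59.8, 135.8]
ee_rot: [0.707, -0.025, 0.706, 0.025]
force: [1.8, 0.7, -0.5]
grip_width: 0.925
```

```bash
python3 - <<'E'
from h import *
s=ST()
q=capture("side");save(q,"s7",(230,100,430,300),3)
r=capture("scene")
for c in(q,r): print([(round(d["confidence"],2),np.round(d["location"],0).tolist()) for d in nets.spot_point(c,"jar1")])
plan([528,325,95],60)
E
```

```text
t 10.55 pos [494.5  59.8 135.8] F [ 1.8  0.7 -0.5] grip 0.9247153931251806
[[0.002, -0.07, 0.998], [-0.0, 0.998, 0.07], [-1.0, -0.0, 0.002]] [-0.115  0.306  1.661  0.     1.172 -0.185]
[(0.94, [282.0, 363.0, 5.0]), (0.8, [328.0, 217.0, -6.0]), (0.78, [492.0, 60.0, 7.0]), (0.77, [561.0, -348.0, 1.0]), (0.68, [529.0, 326.0, -3.0])]
[(0.73, [281.0, 362.0, 2.0]), (0.72, [528.0, 323.0, 3.0]), (0.61, [561.0, -349.0, 1.0]), (0.47, [324.0, 216.0, 3.0])]
plan [ 3.83 26.23  5.2 ] yaw -11.20 rows>=6.5 jawnow 4.00
```

View pics/s7.png

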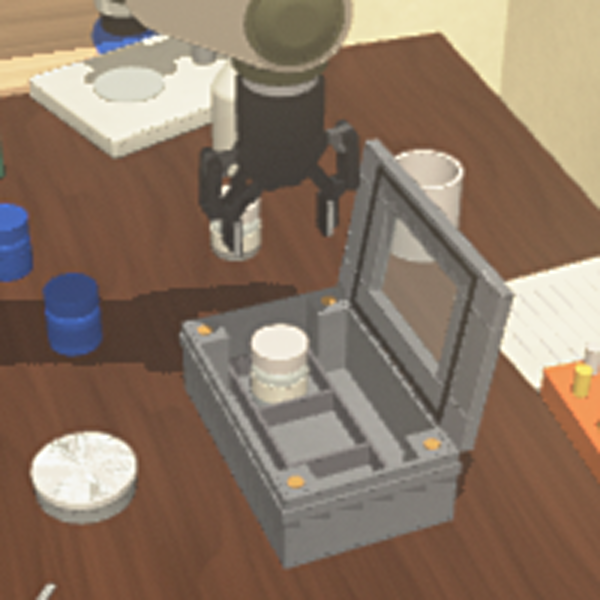

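```bash
python3 - <<'E'
from h import *
plan([528,325,60]);plan([528,325,-11])
E
```

```text
plan [ 7.33 26.23  5.2 ] yaw 0.00 rows>=5.5 jawnow 4.00
plan [14.43 26.23  5.19] yaw 0.00 rows>=6.1 jawnow 4.00
```

send_rows(rows="1 0 26.2 5.2 0;1 0 26.2 5.2 0;1 0 26.2 5.2 0;1 0 26.2 5.2 0;1 0 26.2 5.2 0;1 0 26.2 5.2 0;1 5 26.2 5.2 0;1 9 26.2 5.2 0;1 13 26.2 5.2 0;1 14.6 26.2 5.2 0;1 14.6 26.2 5.2 0")

```text
time_s: 11.85
eef_pos: [525.2, 323.6, -17.5]
ee_rot: [0.704, -0.026, 0.709, 0.024]
force: [-0.9, 0.6, 0.1]
grip_width: 1.0
```

send_rows(rows="0.5 0 0 0 0;0.5 0 0 0 0;0.5 0 0 0 0;0.5 0 0 0 0;0.5 0 0 0 0;0.5 0 0 0 0", grip_force=25)

```text
time_s: 12.45
eef_pos: [528.5, 325.0, -11.7]
ee_rot: [0.707, -0.024, 0.706, 0.025]
force: [-0.4, -0.6, 6.0]
grip_width: 0.625
```

```bash
sed -i 's/CASE=np.array(.*);/CASE=np.array([500.3,-17.2]);/' h.py; python3 - <<'E'
from h import *
s=ST();plan(cw(0,0,105),4)
E
```

```text
t 12.45 pos [528.5 325.  -11.7] F [-0.4 -0.6  6. ] grip 0.6246444790860821
[[0.002, -0.07, 0.998], [0.001, 0.998, 0.07], [-1.0, 0.001, 0.002]] [0.363 0.732 1.401 0.    1.006 0.293]
plan [-11.71 -33.93  -5.18] yaw -0.00 rows>=7.3 jawnow 3.99
```

send_rows(rows="0.5 -5 0 0 0;0.5 -9 0 0 0;0.5 -11.7 -1 0 0;0.5 -11.7 -33.9 -5.2 0;0.5 -11.7 -33.9 -5.2 0;0.5 -11.7 -33.9 -5.2 0;0.5 -11.7 -33.9 -5.2 0;0.5 -11.7 -33.9 -5.2 0;0.5 -11.7 -33.9 -5.2 0;0.5 -11.7 -33.9 -5.2 0;0.5 -11.7 -33.9 -5.2 0;0.5 -11.7 -33.9 -5.2 0")

```text
time_s: 13.65
eef_pos: [499.5, -17.4, 104.1]
ee_rot: [0.707, -0.024, 0.707, 0.024]
force: [0.5, 0.2, -1.5]
grip_width: 0.624
```

```bash
python3 - <<'E'
from h import *
s=ST();plan(cw(0,0,-4),4)
q=capture("side");save(q,"s8",(230,60,430,300),3)
E
```

```text
t 13.65 pos [499.5 -17.4 104.1] F [ 0.5  0.2 -1.5] grip 0.6241862595385804
[[0.0, -0.068, 0.998], [0.0, 0.998, 0.068], [-1.0, 0.0, 0.0]] [-0.27   0.348  1.694  0.     1.099 -0.338]
plan [1.081e+01 1.000e-02 8.000e-02] yaw -0.02 rows>=2.2 jawnow 3.91
```

View pics/s8.png

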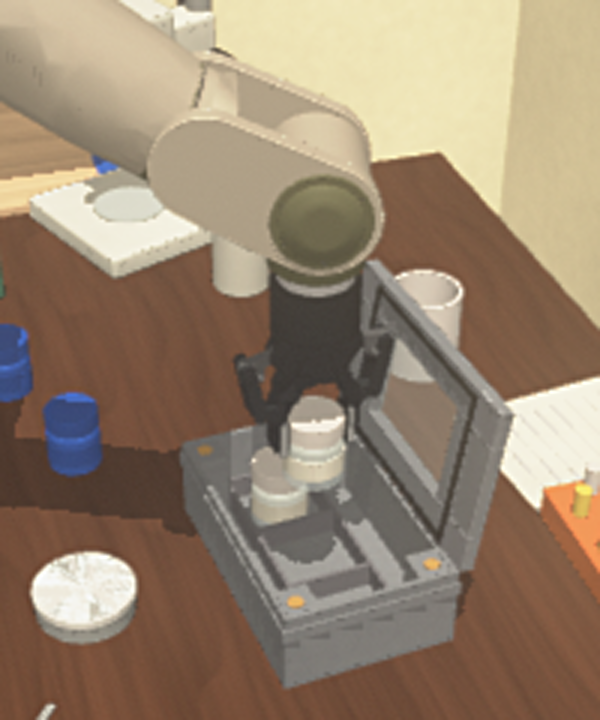

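send_rows(rows="0.5 4 0 0 0;0.5 7 0 0 0;0.5 9.5 0 0 0;0.5 10.8 0 0 0;0.5 10.8 0 0 0;0.78 10.8 0 0 0;0.78 10.8 0 0 0;0.78 10.8 0 0 0;0.78 10.8 0 0 0;0.78 6 0 0 0;0.78 1 0 0 0;1 -3 0 0 0")

```text
time_s: 14.9
eef_pos: [499.9, -17.1, 136.9]
ee_rot: [0.707, -0.025, 0.706, 0.024]
force: [0.2, -0.2, 0.2]
grip_width: 0.923
```

```bash
python3 - <<'E'
from h import *
s=ST()
q=capture("side");save(q,"s9",(230,100,450,370),2.5)
r=capture("scene")
for c in(q,r): print([(round(d["confidence"],2),np.round(d["location"],0).tolist()) for d in nets.spot_point(c,"jar1")])
plan([561,-349,-11])
E
```

```text
t 14.9 pos [499.9 -17.1 136.9] F [ 0.2 -0.2  0.2] grip 0.9231257508881356
[[0.002, -0.07, 0.998], [-0.001, 0.998, 0.07], [-1.0, -0.001, 0.002]] [-0.269  0.309  1.654  0.     1.177 -0.339]
[(0.91, [328.0, 217.0, -4.0]), (0.89, [282.0, 362.0, 5.0]), (0.67, [561.0, -350.0, 3.0]), (0.57, [495.0, 57.0, 5.0]), (0.56, [504.0, -17.0, 0.0]), (0.3, [577.0, -9.0, 78.0])]
[(0.86, [560.0, -347.0, 1.0]), (0.59, [324.0, 216.0, 2.0]), (0.59, [282.0, 362.0, -4.0])]
plan [ 14.56 -33.53   3.79] yaw 0.00 rows>=7.3 jawnow 3.99
```

View pics/s9.png

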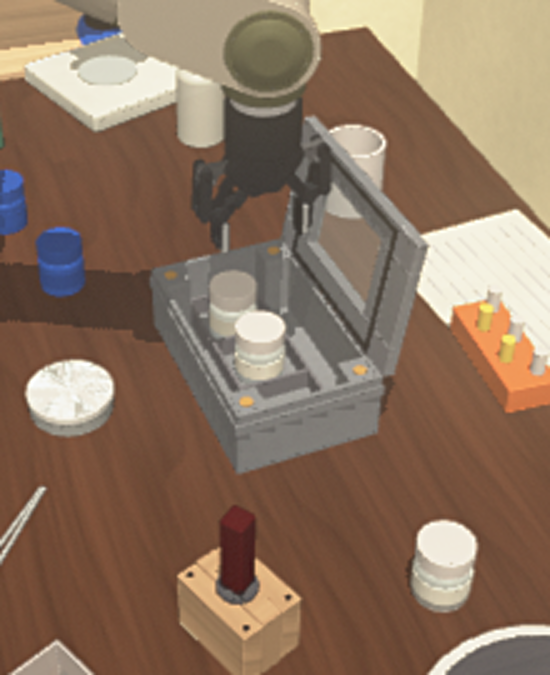

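```bash
python3 - <<'E'
from h import *
q=capture("side");r=capture("scene")
for z in(0,100,200,300,400): print(z,"side top",plane(q,(455,351),z).round(0)[:2],"side left",plane(q,(393,392),z).round(0)[:2],"scene right rim",plane(r,(64,240),z).round(0)[:2],"scene body right low",plane(r,(80,280),z).round(0)[:2])
E
```

```text
0 side top [ 650. -423.] side left [ 475. -475.] scene right rim [ 315. -590.] scene body right low [ 484. -543.]
100 side top [ 597. -486.] side left [ 441. -531.] scene right rim [ 439. -544.] scene body right low [ 587. -503.]
200 side top [ 544. -548.] side left [ 406. -588.] scene right rim [ 562. -498.] scene body right low [ 690. -462.]
300 side top [ 491. -610.] side left [ 372. -645.] scene right rim [ 686. -452.] scene body right low [ 792. -422.]
400 side top [ 438. -672.] side left [ 337. -702.] scene right rim [ 809. -406.] scene body right low [ 895. -382.]
```

send_rows(rows="1 0 -22 -1 0;1 0 -22 -1 0;1 0 -22 -1 0;1 0 -22 -1 0;1 0 -22 -1 0;1 0 -33.5 3.8 0;1 0 -33.5 3.8 0;1 5 -33.5 3.8 0;1 9 -33.5 3.8 0;1 13 -33.5 3.8 0;1 14.6 -33.5 3.8 0;1 14.6 -33.5 3.8 0")

```text
time_s: 16.4
eef_pos: [559.8, -347.1, -14.6]
ee_rot: [0.705, -0.023, 0.708, 0.026]
force: [-0.1, -0.3, -0.6]
grip_width: 0.996
```

send_rows(rows="1 0 0 0 0;0.5 0 0 0 0;0.5 0 0 0 0;0.5 0 0 0 0;0.5 0 0 0 0;0.5 0 0 0 0;0.5 0 0 0 0", grip_force=25)

```text
time_s: 17.1
eef_pos: [561.8, -349.1, -10.1]
ee_rot: [0.708, -0.025, 0.706, 0.024]
force: [0.1, 1.5, 7.1]
grip_width: 0.628
```

```bash
python3 - <<'E'
from h import *
s=ST();plan(cw(0,-78,105),4);print(cw(0,-78,105))
E
```

```text
t 17.1 pos [ 561.8 -349.1  -10.1] F [0.1 1.5 7.1] grip 0.6283275360934415
[[0.002, -0.07, 0.998], [-0.002, 0.998, 0.07], [-1.0, -0.002, 0.002]] [-0.733  0.807  1.25   0.     1.081 -0.803]
plan [-11.57  25.72  -3.79] yaw -0.00 rows>=5.7 jawnow 4.00
[505.74100495 -95.00999592 105.        ]
```

send_rows(rows="0.5 -5 0 0 0;0.5 -9 0 0 0;0.5 -11.6 2 -3 0;0.5 -11.6 5 -4.5 0;0.5 -11.6 25.7 -3.8 0;0.5 -11.6 25.7 -3.8 0;0.5 -11.6 25.7 -3.8 0;0.5 -11.6 25.7 -3.8 0;0.5 -11.6 25.7 -3.8 0;0.5 -11.6 25.7 -3.8 0;0.5 -11.6 25.7 -3.8 0")

```text
time_s: 18.2
eef_pos: [505.3, -95.9, 104.2]
ee_rot: [0.707, -0.025, 0.707, 0.024]
force: [0.1, -0.9, -1.9]
grip_width: 0.625
```

```bash
python3 - <<'E'
from h import *
s=ST();plan(cw(0,-78,-2.5),4)
q=capture("side");save(q,"s10",(230,60,430,300),3)
E
```

```text
t 18.2 pos [505.3 -95.9 104.2] F [ 0.1 -0.9 -1.9] grip 0.6252172507421853
[[0.0, -0.069, 0.998], [-0.001, 0.998, 0.069], [-1.0, -0.001, 0.0]] [-0.415  0.377  1.652 -0.     1.112 -0.484]
plan [10.67  0.09  0.05] yaw -0.01 rows>=2.1 jawnow 3.96
```

View pics/s10.png

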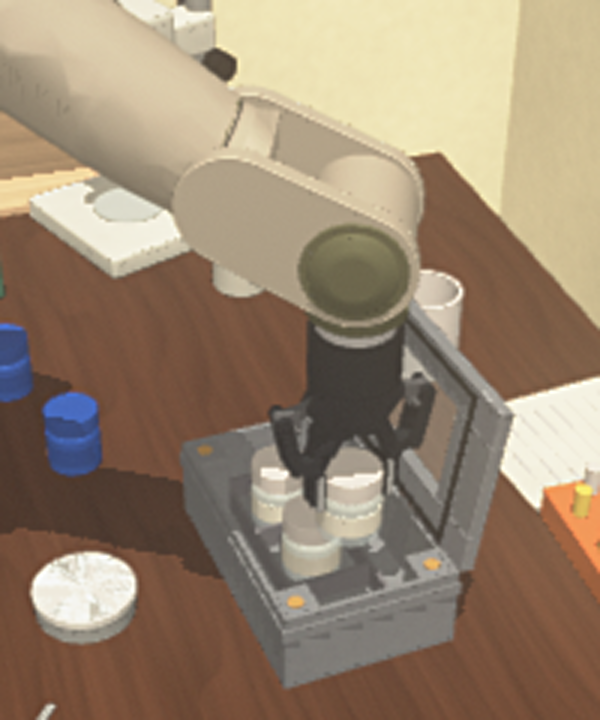

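send_rows(rows="0.5 4 0 0 0;0.5 7 0 0 0;0.5 9.5 0 0 0;0.5 10.7 0 0 0;0.5 10.7 0 0 0;0.78 10.7 0 0 0;0.78 10.7 0 0 0;0.78 10.7 0 0 0;0.78 10.7 0 0 0;0.78 6 0 0 0;0.78 1 0 0 0;1 -3 0 0 0")

```text
time_s: 19.45
eef_pos: [505.3, -95.0, 136.9]
ee_rot: [0.707, -0.025, 0.706, 0.024]
force: [0.9, 0.3, -0.6]
grip_width: 0.925
```

```bash
python3 - <<'E'
from h import *
s=ST()
q=capture("side");save(q,"s11",(230,100,450,370),2.5)
r=capture("scene");w=capture("wrist");save(w,"w11")
for c in(q,r): 
  for t in ("jar1","lid_edge","lid_hinge"):print(t,[(round(d["confidence"],2),np.round(d["location"],0).tolist()) for d in nets.spot_point(c,t)])
E
```

```text
t 19.45 pos [505.3 -95.  136.9] F [ 0.9  0.3 -0.6] grip 0.9254897690564842
[[0.002, -0.07, 0.998], [-0.001, 0.998, 0.07], [-1.0, -0.001, 0.002]] [-0.414  0.338  1.613  0.     1.188 -0.484]
jar1 [(0.82, [502.0, -19.0, 1.0]), (0.81, [504.0, -95.0, 5.0]), (0.78, [279.0, 362.0, 2.0]), (0.73, [331.0, 220.0, -4.0]), (0.68, [489.0, 59.0, 6.0])]
lid_edge [(0.74, [615.0, -6.0, 233.0])]
lid_hinge [(0.62, [579.0, -7.0, 78.0])]
jar1 [(0.7, [278.0, 361.0, -0.0]), (0.58, [323.0, 216.0, 4.0]), (0.31, [602.0, -122.0, 97.0])]
lid_edge [(0.72, [613.0, -11.0, 236.0])]
lid_hinge [(0.69, [581.0, -8.0, 80.0]), (0.43, [630.0, -115.0, 222.0])]
```

View pics/s11.png

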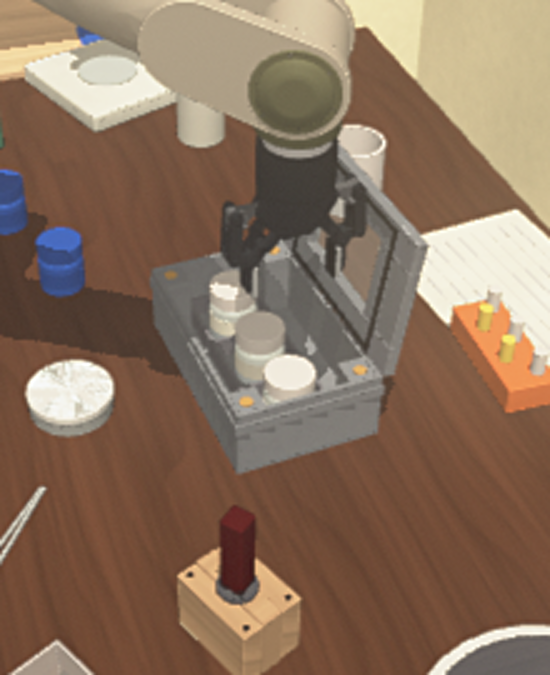

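View pics/w11.png

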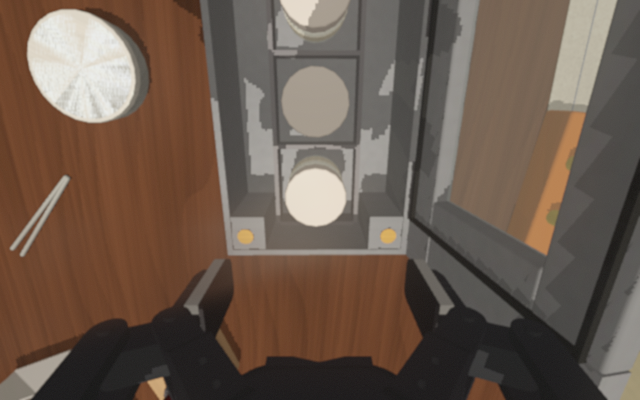

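```bash
cat > lid.py <<'E'
from h import *
def tip(th,r):
    e=np.array([-np.cos(th),np.sin(th)]);n=np.array([np.sin(th),np.cos(th)])
    P=r*e+14*n;return np.array([80+P[0]+11,80+P[1]])
E
python3 - <<'E'
from lid import *
s=ST()
plan(cw(160,0,240),-86,s)
for th in np.arange(1.7,-0.01,-0.1): print(round(th,2),tip(th,135+ (1.4-th)*9.3 if th<1.4 else 135).round(1),(tip(th,160)).round(1))
E
```

```text
t 19.9 pos [504.6 -94.7 132.8] F [ 0.2 -0.3 -0.7] grip 0.9995999090840797
[[-0.002, -0.07, 0.998], [0.001, 0.998, 0.07], [-1.0, 0.001, -0.002]] [-0.414  0.344  1.617 -0.     1.183 -0.484]
plan [-10.74   7.77  16.09] yaw 18.00 rows>=10.5 jawnow 3.99
1.7 [122.3 212.1] [125.5 236.9]
1.6 [108.9 214.5] [109.7 239.5]
1.5 [ 95.4 215.7] [ 93.6 240.6]
1.4 [ 81.9 215.4] [ 77.6 240.1]
1.3 [ 68.1 214.7] [ 61.7 237.9]
1.2 [ 54.5 212.6] [ 46.1 234.2]
1.1 [ 41.  209.1] [ 30.9 228.9]
1.0 [ 27.8 204.3] [ 16.3 222.2]
0.9 [ 15.2 198.1] [  2.5 214. ]
0.8 [  3.1 190.6] [-10.4 204.5]
0.7 [ -8.2 181.9] [-22.4 193.8]
0.6 [-18.7 172. ] [-33.1 181.9]
0.5 [-28.1 161. ] [-42.7 169. ]
0.4 [-36.5 149.1] [-50.9 155.2]
0.3 [-43.6 136.3] [-57.7 140.7]
0.2 [-49.5 122.8] [-63.  125.5]
0.1 [-54.  108.6] [-66.8 109.9]
-0.0 [-57.  94.] [-69.  94.]
```

send_rows(rows="0 -5 0 0 1.6;0 -10 0 0 3.2;0 -11 7.8 16.1 18;0 -11 7.8 16.1 18;0 -11 7.8 16.1 18;0 -11 7.8 16.1 18;0 -11 7.8 16.1 18;0 -11 7.8 16.1 18;0 -11 7.8 16.1 18;0 -11 7.8 16.1 18;0 -11 7.8 16.1 18;0 -11 7.8 16.1 18")

```text
time_s: 21.1
eef_pos: [660.1, -5.9, 243.0]
ee_rot: [0.516, 0.482, 0.517, -0.483]
force: [0.5, 0.6, -0.4]
grip_width: 0.001
```

```bash
python3 - <<'E'
from lid import *
s=ST();plant(cw(155,0,207),-86)
q=capture("side");save(q,"s12",(230,20,450,290),2.5)
E
```

```text
t 21.1 pos [660.1  -5.9 243. ] F [ 0.5  0.6 -0.4] grip 0.0012978972966035025
[[-0.002, 0.998, 0.069], [0.0, 0.069, -0.998], [-1.0, -0.002, -0.0]] [-0.186  0.61   0.921  0.     1.612  1.316]
plan [ 7.1  -0.51  0.02] yaw -0.01 rows>=1.4 jawnow -86.05
```

View pics/s12.png

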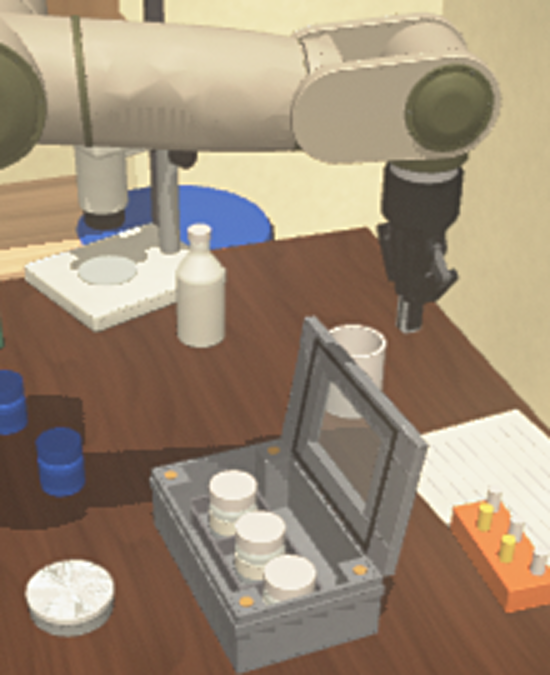

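send_rows(rows="0 5 0 0 0;0 7 -1 0 0;0 7 -2.5 0 0;0 6.6 -3.8 0 0;0 6.4 -5.1 0 0;0 6.25 -6.5 0 0;0 6.3 -7.8 0 0;0 6.35 -9.2 0 0;0 6.55 -10.5 0 0;0 6.9 -11.9 0 0;0 7.4 -13.2 0 0")

```text
time_s: 22.25
eef_pos: [528.5, -15.1, 169.9]
ee_rot: [0.518, 0.482, 0.517, -0.481]
force: [2.0, -0.4, -0.5]
grip_width: 0.003
```

```bash
python3 - <<'E'
from lid import *
s=ST()
for X,Z in ((28,204),(-57,94)): plant(cw(X,0,Z),-86)
q=capture("side");save(q,"s13",(230,20,450,290),2.5)
E
```

```text
t 22.25 pos [528.5 -15.1 169.9] F [ 2.  -0.4 -0.5] grip 0.002839306192466613
[[0.001, 0.997, 0.073], [-0.0, 0.073, -0.997], [-1.0, 0.001, 0.0]] [-0.25   0.338  1.522  0.     1.28   1.248]
plan [ 0.09 -0.03  0.01] yaw 0.03 rows>=0.0 jawnow -85.84
plan [ 1.108e+01 -8.550e+00 -1.000e-02] yaw 0.03 rows>=2.8 jawnow -85.84
```

View pics/s13.png

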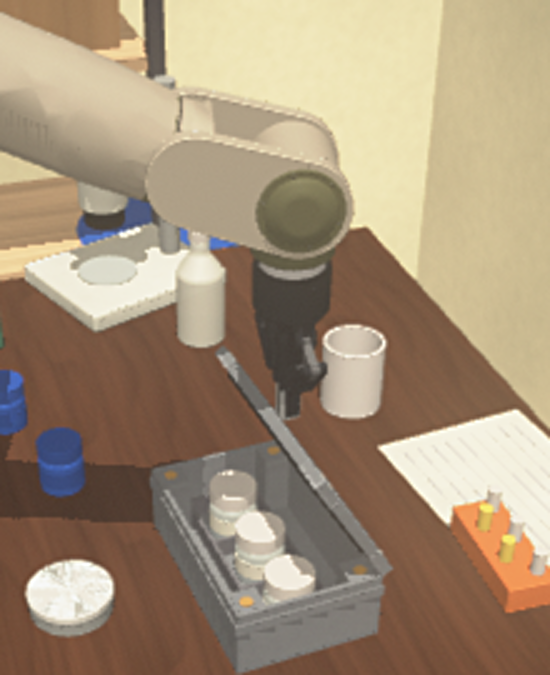

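send_rows(rows="0 0.6 -1.3 0 0;0 1.35 -2.5 0 0;0 2.2 -3.6 0 0;0 3.2 -4.7 0 0;0 4.3 -5.6 0 0;0 5.5 -6.4 0 0;0 6.8 -7.2 0 0;0 8.1 -7.7 0 0;0 9.5 -8.2 0 0;0 10.5 -8.5 0 0;0 11.1 -8.5 0 0;0 11.2 -8.5 0 0")

```text
time_s: 23.5
eef_pos: [443.7, -20.9, 57.5]
ee_rot: [0.517, 0.482, 0.518, -0.482]
force: [-0.4, -0.1, -0.3]
grip_width: 0.001
```

```bash
python3 - <<'E'
from lid import *
s=ST()
for X,Z in ((-57,94),): plant(cw(X,0,Z),-86)
q=capture("side");save(q,"s14",(230,20,450,290),2.5)
E
```

```text
t 23.5 pos [443.7 -20.9  57.5] F [-0.4 -0.1 -0.3] grip 0.0005516091797375744
[[-0.001, 0.998, 0.07], [0.0, 0.07, -0.998], [-1.0, -0.001, -0.0]] [-0.312  0.307  1.9    0.     0.935  1.189]
plan [-0.15 -0.03  0.02] yaw 0.01 rows>=0.0 jawnow -85.97
```

View pics/s14.png

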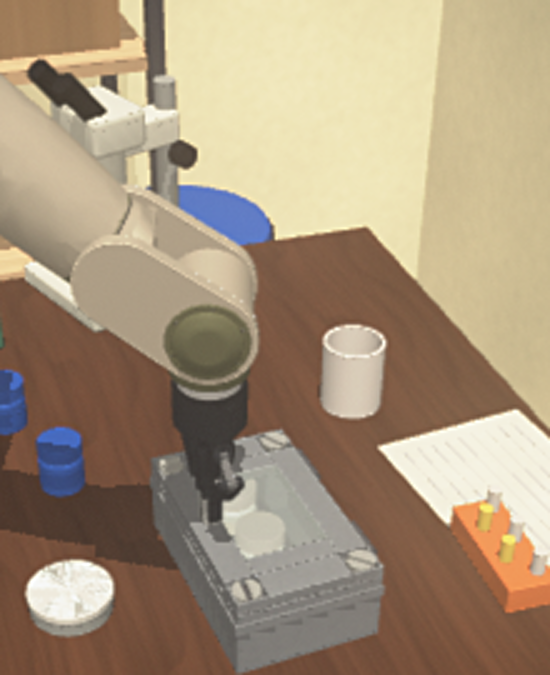

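send_rows(rows="0 0.2 0 0 0;0 0.4 0 0 0;0 0.5 0 0 0;0 0.5 0 0 0")

```text
time_s: 23.95
eef_pos: [444.3, -21.1, 54.6]
ee_rot: [0.518, 0.482, 0.517, -0.482]
force: [-6.4, 1.0, 20.0]
grip_width: -0.001
```

send_rows(rows="0 -3 0 0 0;0 -7 0 0 0;0 -12 0 0 0;0 -15 0 0 0;0 -15 0 0 0")

```text
time_s: 24.45
eef_pos: [445.6, -21.5, 207.1]
ee_rot: [0.52, 0.483, 0.514, -0.481]
force: [0.7, 0.2, 0.2]
grip_width: -0.001
```

```bash
sed -i 's/^D=35./D=39./' h.py; python3 - <<'E'
from lid import *
s=ST()
w=capture("wrist");save(w,"w15")
for t in("slot1","lid_edge","lid_hinge"): print(t,[(round(d["confidence"],2),np.round(d["location"],0).tolist()) for d in nets.spot_point(w,t)])
for X in((-63,112),(-63,-112),(63,-112),(63,112)): c=cw(*X,94);print(X,c.round(0),proj(w,c,s).round(0))
np.savez("w15.npz",pos=s["eef_pos"],q=s["ee_rot"])
E
```

```text
t 24.45 pos [445.6 -21.5 207.1] F [0.7 0.2 0.2] grip -0.001483873602805391
[[0.008, 0.998, 0.07], [-0.003, 0.07, -0.998], [-1.0, 0.008, 0.003]] [-0.312  0.12   1.699  0.     1.314  1.189]
slot1 [(0.95, [559.0, 100.0, 91.0]), (0.68, [572.0, -123.0, 92.0]), (0.66, [444.0, -134.0, 94.0]), (0.58, [428.0, 87.0, 98.0])]
lid_edge [(0.59, [426.0, -22.0, 88.0])]
lid_hinge [(0.93, [577.0, -8.0, 77.0]), (0.51, [422.0, -22.0, 88.0])]
(-63, 112) [430.  90.  94.] [[208. 192.]]
(-63, -112) [ 445. -133.   94.] [[427. 192.]]
(63, -112) [ 571. -125.   94.] [[443.  57.]]
(63, 112) [555.  99.  94.] [[192.  57.]]
```

View pics/w15.png

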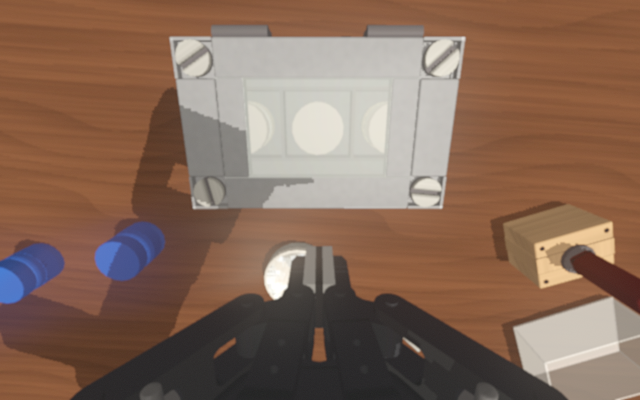

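```bash
cat > slots.py <<'E'
from h import *
SC=[(-63,112),(-63,-112),(63,-112),(63,112)]
def rectify(w,s,center,half=20,px=10,z=94):
    n=int(2*half*px);g=(np.arange(n)+.5)/px-half
    U,Vv=np.meshgrid(g,-g)   # col = world x , row up = world y
    P=np.stack([center[0]+U,center[1]+Vv,np.full_like(U,z)],-1).reshape(-1,3)
    uv=proj(w,P,s).astype(np.float32).reshape(n,n,2)
    return cv2.remap(w["pixels"][:,:,::-1].copy(),uv[...,0],uv[...,1],cv2.INTER_CUBIC)
def head(im,half=20,px=10,c=None):
    g=cv2.cvtColor(im,cv2.COLOR_BGR2GRAY).astype(float)
    n=g.shape[0];yy,xx=np.mgrid[:n,:n];X=(xx+.5)/px-half;Y=half-(yy+.5)/px
    c=c or (0,0);m=np.hypot(X-c[0],Y-c[1])<12.5
    best=None
    for a in np.arange(0,180,1.):
        t=np.radians(a);d=-(X-c[0])*np.sin(t)+(Y-c[1])*np.cos(t)
        for o in np.arange(-3,3.1,.5):
            q=g[m&(abs(d-o)<2.5)].mean()-g[m&(abs(d-o)>4.5)&(abs(d-o)<8)].mean()
            if best is None or q<best[0]: best=(q,a,o)
    return best
E
python3 - <<'E'
from slots import *
s=ST();w=capture("wrist");ims=[]
for i,X in enumerate(SC):
    c=cw(*X,94);im=rectify(w,s,c);print(i+1,head(im));ims.append(im)
cv2.imwrite("pics/heads.png",cv2.resize(np.vstack([np.hstack(ims[:2]),np.hstack(ims[2:])]),(600,600)))
E
```

```text
t 24.65 pos [443.2 -20.8 201.8] F [ 0.3 -0.4 -0.6] grip 0.0049968543914214675
[[-0.002, 0.998, 0.07], [0.001, 0.07, -0.998], [-1.0, -0.002, -0.001]] [-0.312  0.125  1.707 -0.     1.312  1.189]
1 (np.float64(-48.86892539402456), np.float64(15.0), np.float64(-0.5))
2 (np.float64(-82.6082851338735), np.float64(88.0), np.float64(0.5))
3 (np.float64(-86.2101707445205), np.float64(137.0), np.float64(0.5))
4 (np.float64(-78.48436491389458), np.float64(125.0), np.float64(1.0))
```

View pics/heads.png

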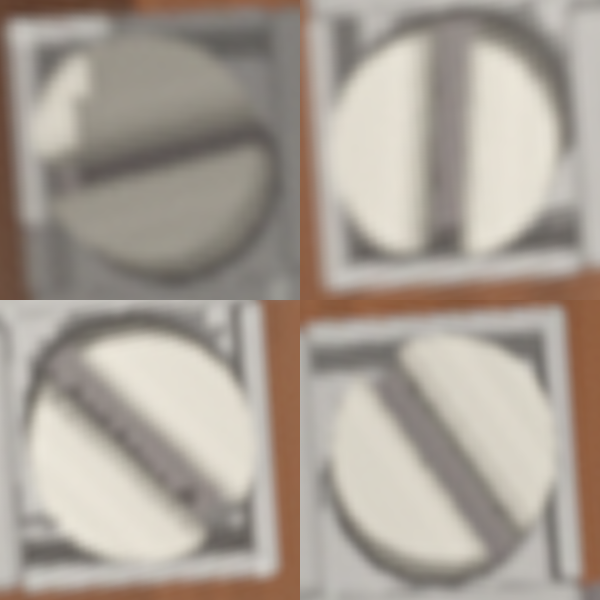

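```bash
python3 - <<'E'
from h import *
plan([353,-339,180],-86)
E
```

```text
plan [  2.17 -11.21  31.12] yaw -0.00 rows>=6.6 jawnow -86.01
```

send_rows(rows="1 0 -11 31 0;1 0 -11 31 0;1 0 -11 31 0;1 0 -11 31 0;1 0 -11 31 0;1 0 -11 31 0;1 0 -11 31 0;1 0 -11 31 0;1 0 -11 31 0;1 0 -11 31 0")

```text
time_s: 25.7
eef_pos: [355.8, -336.9, 202.6]
ee_rot: [0.517, 0.482, 0.518, -0.482]
force: [0.6, 0.2, -0.2]
grip_width: 0.998
```

```bash
python3 - <<'E'
from slots import *
s=ST();w=capture("wrist");save(w,"w16")
for t in("driver","stand_top"): print(t,[(round(d["confidence"],2),np.round(d["location"],0).tolist()) for d in nets.spot_point(w,t)])
for z in(0,66,72,156):print(z,proj(w,[373,-339.5,z],s).round(0))
cv2.imwrite("pics/drv.png",rectify(w,s,(373,-340),half=60,px=5,z=156));cv2.imwrite("pics/blk.png",rectify(w,s,(373,-340),half=60,px=5,z=66))
E
```

```text
t 25.7 pos [ 355.8 -336.9  202.6] F [ 0.6  0.2 -0.2] grip 0.998132203349271
[[-0.0, 0.998, 0.071], [0.001, 0.071, -0.998], [-1.0, -0.0, -0.001]] [-0.998  0.228  1.581  0.     1.334  0.502]
driver [(0.3, [441.0, -135.0, 96.0])]
stand_top [(0.61, [370.0, -341.0, 64.0])]
0 [[322. 152.]]
66 [[322. 162.]]
72 [[322. 163.]]
156 [[323. 185.]]
```

View pics/w16.png

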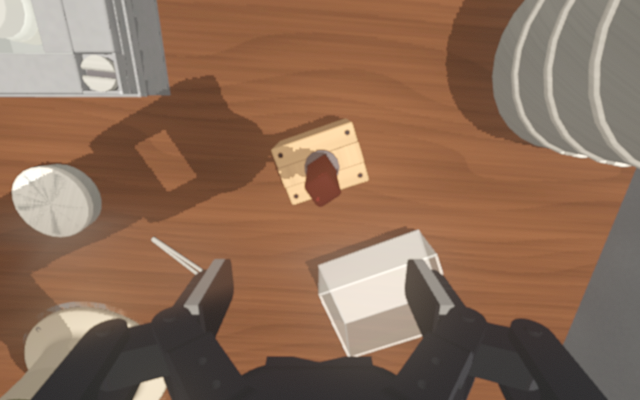

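View pics/drv.png

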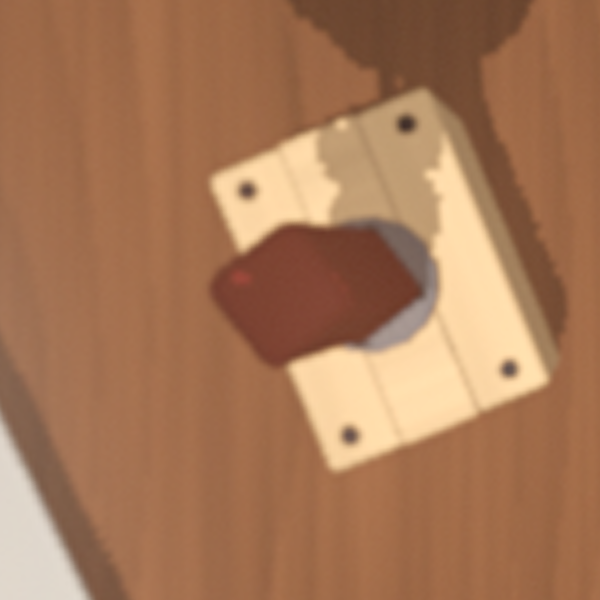

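View pics/blk.png

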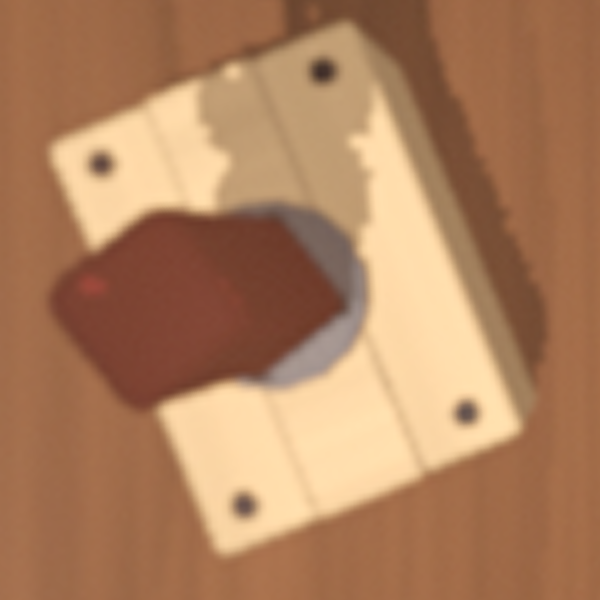

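```bash
python3 - <<'E'
from slots import *
s=ST();w=capture("wrist")
im=rectify(w,s,(370,-338.5),half=30,px=10,z=156)
hsv=cv2.cvtColor(im,cv2.COLOR_BGR2HSV)
im2=cv2.convertScaleAbs(im,alpha=1.6)
cv2.imwrite("pics/drv2.png",im2)
E
```

```text
t 25.85 pos [ 356. -337.  203.] F [ 0.3 -0.5  0.8] grip 0.9985257752383793
[[0.0, 0.997, 0.071], [0.0, 0.071, -0.997], [-1.0, 0.0, -0.0]] [-0.998  0.228  1.58   0.     1.334  0.502]
```

View pics/drv2.png

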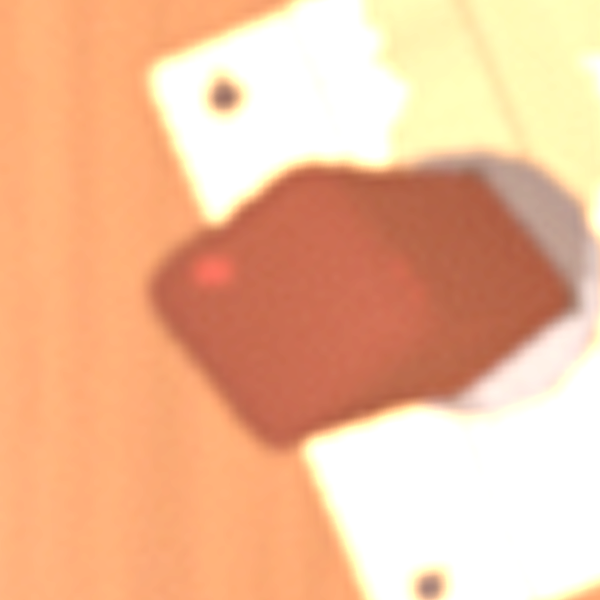

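```bash
python3 - <<'E'
from h import *
s=ST();plan([369.7,-338.2,130],-52,s);plan([369.7,-338.2,60],-52,s)
E
```

```text
t 25.9 pos [ 356.  -337.2  203.1] F [ 0.1 -0.3 -0.5] grip 1.0000611161967436
[[0.0, 0.997, 0.071], [-0.0, 0.071, -0.997], [-1.0, 0.0, 0.0]] [-0.998  0.228  1.58   0.     1.334  0.502]
plan [7.31 1.36 0.2 ] yaw -6.79 rows>=4.0 jawnow -85.93
plan [14.31  1.36  0.2 ] yaw -6.79 rows>=4.0 jawnow -85.93
```

send_rows(rows="1 6 1.3 0.2 -6.8;1 6 1.3 0.2 -6.8;1 6 1.3 0.2 -6.8;1 6 1.3 0.2 -6.8;1 6 1.3 0.2 -6.8;1 6 1.3 0.2 -6.8;1 10 1.3 0.2 -6.8;1 14.2 1.3 0.2 -6.8;1 14.2 1.3 0.2 -6.8;1 14.2 1.3 0.2 -6.8")

```text
time_s: 26.9
eef_pos: [369.0, -339.2, 62.0]
ee_rot: [0.635, 0.311, 0.635, -0.311]
force: [0.2, 0.1, 0.1]
grip_width: 1.002
```

```bash
python3 - <<'E'
from slots import *
s=ST();w=capture("wrist");save(w,"w17")
plan([369.7,-338.2,60],-52,s)
E
```

```text
t 26.9 pos [ 369.  -339.2   62. ] F [0.2 0.1 0.1] grip 1.0021487791392567
[[0.0, 0.789, 0.614], [-0.0, 0.614, -0.789], [-1.0, -0.0, 0.0]] [-0.978  0.408  1.734 -0.     1.    -0.068]
plan [ 0.2   0.12 -0.04] yaw -0.02 rows>=0.0 jawnow -52.10
```

View pics/w17.png

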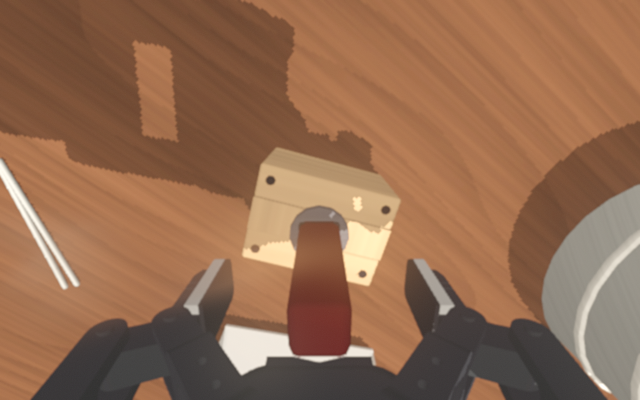

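send_rows(rows="0.1 0 0 0 0;0.1 0 0 0 0;0.1 0 0 0 0;0.1 0 0 0 0;0.1 0 0 0 0;0.1 0 0 0 0;0.1 0 0 0 0;0.1 0 0 0 0", grip_force=90)

```text
time_s: 27.75
eef_pos: [368.9, -339.3, 61.5]
ee_rot: [0.636, 0.31, 0.635, -0.31]
force: [-1.1, 1.3, 6.3]
grip_width: 0.269
```

send_rows(rows="0.1 -3 0 0 0;0.1 -6 0 0 0;0.1 -9 0 0 0;0.1 -12 0 0 0;0.1 -13 0 0 0;0.1 -13 0 0 0")

```text
time_s: 28.35
eef_pos: [368.9, -339.2, 191.3]
ee_rot: [0.636, 0.31, 0.635, -0.31]
force: [0.4, -0.2, -1.8]
grip_width: 0.269
```

```bash
python3 - <<'E'
from slots import *
s=ST();w=capture("wrist");save(w,"w18");q=capture("side");save(q,"s18",(270,180,400,380),4);r=capture("scene");save(r,"sc18",(90,100,220,260),4)
# predicted tip: handle grasp
for L in (0,): pass
E
```

```text
t 28.35 pos [ 368.9 -339.2  191.3] F [ 0.4 -0.2 -1.8] grip 0.26930758855196724
[[0.001, 0.788, 0.616], [-0.001, 0.616, -0.788], [-1.0, -0.0, 0.001]] [-0.978  0.26   1.57   0.     1.31  -0.07 ]
```

View pics/s18.png

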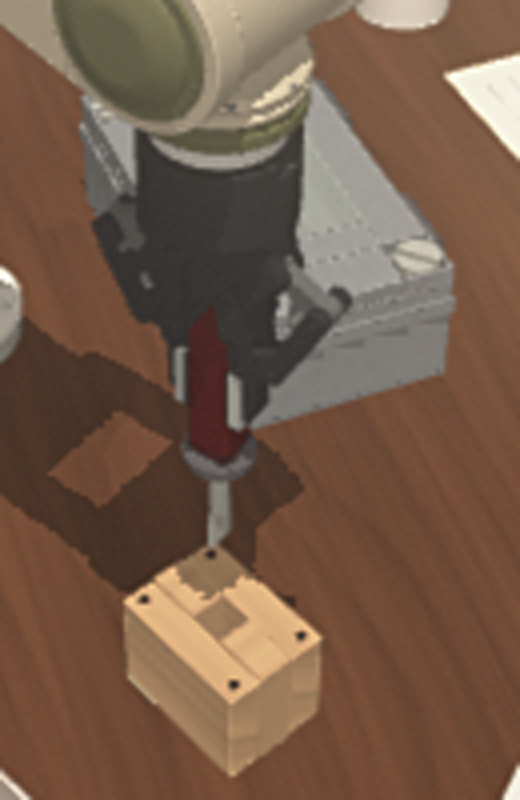

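View pics/sc18.png

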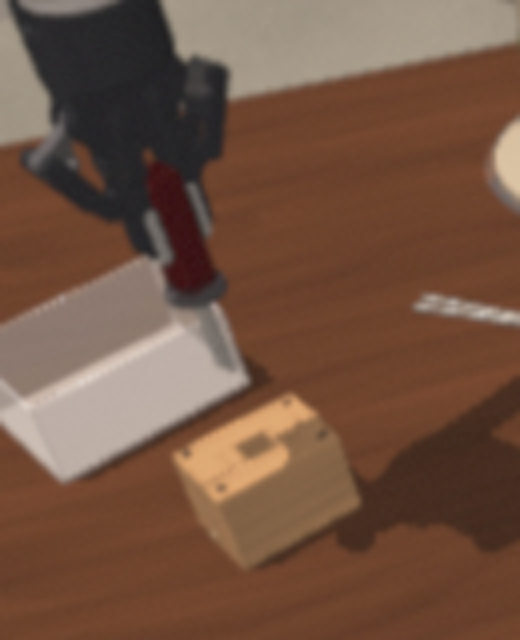

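View pics/w18.png

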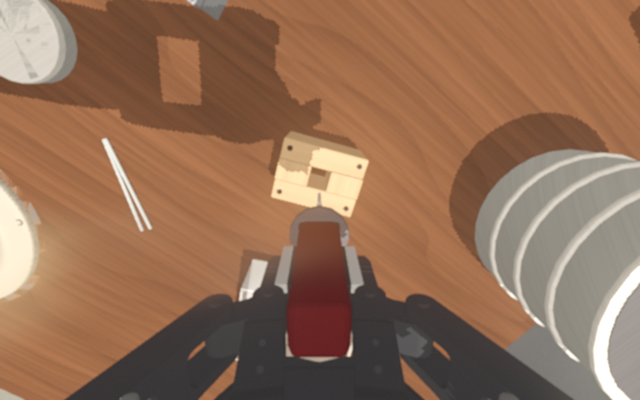

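```bash
python3 - <<'E'
from slots import *
s=ST();w=capture("wrist");M=rot(s["ee_rot"])
save(w,"w19",(280,170,360,230),8)
for y in(-2,0,2): print(y,[((proj(w,s["eef_pos"]+M@[x,y,0],s)-[280,170])*8).round(0).tolist() for x in (57.5,33,5)])
print("hole",plane(w,(318.5,178.5),66,s))
# block corners
E
```

```text
t 28.5 pos [ 368.3 -338.3  189.2] F [ 0.3  0.6 -1.7] grip 0.2718760810806449
[[-0.002, 0.788, 0.616], [0.003, 0.616, -0.788], [-1.0, 0.0, -0.003]] [-0.978  0.262  1.573 -0.     1.31  -0.07 ]
-2 [[[315.0, 266.0]], [[315.0, 350.0]], [[316.0, 469.0]]]
0 [[[315.0, 248.0]], [[315.0, 330.0]], [[316.0, 447.0]]]
2 [[[315.0, 230.0]], [[315.0, 310.0]], [[316.0, 425.0]]]
hole [ 369.59029157 -335.8354941    66.        ]
```

View pics/w19.png

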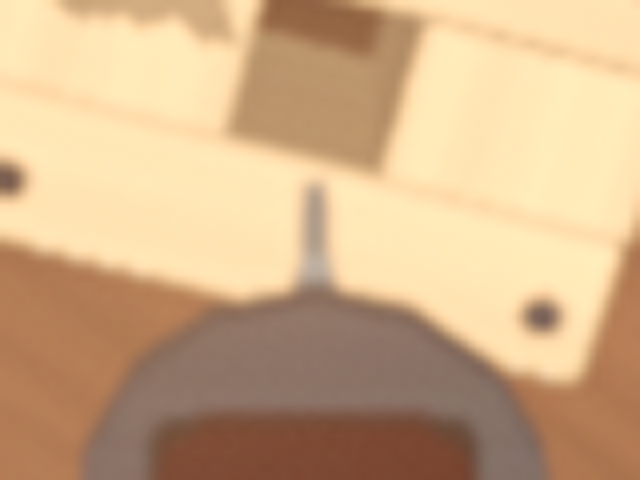

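```bash
cat >> slots.py <<'E'
L=57.5
SIG={1:15.,2:88.,3:137.,4:125.}
def hov(i,z,J): return plan(cw(*SC[i-1],z+L),J)
E
python3 - <<'E'
from slots import *
s=ST();hov(1,112,105)
for i in(1,2,3,4):print(i,cw(*SC[i-1],94).round(1))
E
```

```text
t 28.55 pos [ 368.3 -338.4  189.3] F [ 0.3  0.2 -0.9] grip 0.2696503000943038
[[-0.002, 0.788, 0.616], [0.003, 0.616, -0.788], [-1.0, 0.0, -0.003]] [-0.978  0.262  1.572 -0.     1.31  -0.07 ]
plan [  2.08  31.21 -29.99] yaw -31.40 rows>=18.3 jawnow -52.01
1 [429.6  90.1  94. ]
2 [ 445.3 -133.3   94. ]
3 [ 571.  -124.5   94. ]
4 [555.3  98.9  94. ]
```

send_rows(rows="0.1 1 31.2 -30 -31.4;0.1 1 31.2 -30 -31.4;0.1 1 31.2 -30 -31.4;0.1 1 31.2 -30 -31.4;0.1 1 31.2 -30 -31.4;0.1 1 31.2 -30 -31.4;0.1 1 31.2 -30 -31.4;0.1 1 31.2 -30 -31.4;0.1 1 31.2 -30 -31.4;0.1 1 31.2 -30 -31.4;0.1 1 31.2 -30 -31.4;0.1 1 31.2 -30 -31.4")

```text
time_s: 29.75
eef_pos: [429.4, 89.9, 179.9]
ee_rot: [0.636, -0.307, 0.637, 0.308]
force: [0.1, -0.8, -1.7]
grip_width: 0.268
```

```bash
python3 - <<'E'
from slots import *
s=ST();hov(1,112,105)
E
```

```text
t 29.75 pos [429.4  89.9 179.9] F [ 0.1 -0.8 -1.7] grip 0.2681924810409167
[[-0.002, -0.783, 0.622], [0.0, 0.622, 0.783], [-1.0, 0.002, -0.001]] [-0.062  0.134  1.756 -0.     1.254 -0.961]
plan [ 1.04 -0.    0.03] yaw -10.70 rows>=6.2 jawnow 51.52
```

send_rows(rows="0.1 1 0 0 -10.7;0.1 1 0 0 -10.7;0.1 1 0 0 -10.7;0.1 1 0 0 -10.7;0.1 1 0 0 -10.7;0.1 1 0 0 -10.7;0.1 1 0 0 -10.7;0.1 1 0 0 -10.7;0.1 1 0 0 -10.7")

```text
time_s: 30.65
eef_pos: [429.6, 89.5, 170.4]
ee_rot: [0.432, -0.559, 0.433, 0.56]
force: [-0.0, -0.1, -1.5]
grip_width: 0.272
```

```bash
python3 - <<'E'
from slots import *
s=ST();w=capture("wrist");save(w,"w20",(240,150,400,270),5);hov(1,88,105)
print(proj(w,cw(*SC[0],94),s))
E
```

```text
t 30.65 pos [429.6  89.5 170.4] F [-0.  -0.1 -1.5] grip 0.27246339369891054
[[-0.001, -0.968, -0.251], [0.0, -0.251, 0.968], [-1.0, 0.001, 0.0]] [-0.063  0.143  1.772  0.     1.228 -1.888]
plan [ 2.5  -0.01  0.06] yaw -0.09 rows>=0.5 jawnow 104.56
[[319.3839499  197.26073619]]
```

View pics/w20.png

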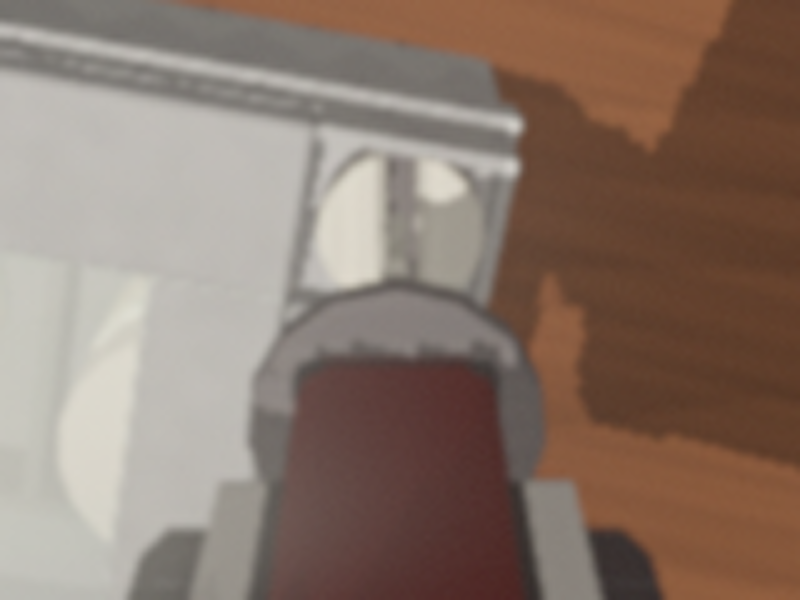

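send_rows(rows="0.1 1.2 0 0 0;0.1 1.8 0 0 0;0.1 2.2 0 0 0;0.1 2.5 0 0 0;0.1 2.6 0 0 0;0.1 2.6 0 0 0")

```text
time_s: 31.3
eef_pos: [430.0, 89.5, 145.1]
ee_rot: [-0.432, 0.56, -0.432, -0.56]
force: [-0.1, 0.7, -1.9]
grip_width: 0.274
```

send_rows(rows="0.1 0 0 0 1.7;0.1 0 0 0 3.4;0.1 0 0 0 5.1;0.1 0 0 0 6.8;0.1 0 0 0 8.5;0.1 0 0 0 10.2;0.1 0 0 0 11.9;0.1 0 0 0 13.6;0.1 0 0 0 15.3;0.1 0 0 0 17;0.1 0 0 0 18.5;0.1 0 0 0 19.5")

```text
time_s: 32.5
eef_pos: [429.8, 90.1, 145.2]
ee_rot: [0.706, -0.042, 0.706, 0.043]
force: [-0.5, 2.2, -0.5]
grip_width: 0.273
```

```bash
python3 - <<'E'
from slots import *
s=ST();print(s["wrist_torque"])
E
```

```text
t 32.5 pos [429.8  90.1 145.2] F [-0.5  2.2 -0.5] grip 0.27288411370051346
[[-0.0, -0.119, 0.993], [0.001, 0.993, 0.119], [-1.0, 0.001, -0.0]] [-6.200e-02  1.700e-01  1.810e+00  1.000e-03  1.162e+00 -1.820e-01]
[0.66068469 0.24986785 0.18101033]
```

send_rows(rows="0.1 -1 0 0 0;0.1 -2.5 0 0 0;0.1 -4 0 0 0;0.1 -4 0 0 0")

```text
time_s: 32.9
eef_pos: [432.5, 89.6, 188.1]
ee_rot: [0.709, -0.045, 0.703, 0.045]
force: [0.1, -0.2, -1.5]
grip_width: 0.269
```

```bash
python3 - <<'E'
from slots import *
s=ST();w=capture("wrist");save(w,"w21",(240,150,400,270),5)
c=cw(*SC[0],94);im=rectify(w,s,c,half=24);cv2.imwrite("pics/h1.png",im);print(head(im,half=24))
hov(3,125,47)
E
```

```text
t 32.9 pos [432.5  89.6 188.1] F [ 0.1 -0.2 -1.5] grip 0.2689960140339469
[[0.008, -0.127, 0.992], [0.0, 0.992, 0.127], [-1.0, -0.001, 0.008]] [-6.300e-02  1.260e-01  1.743e+00  1.000e-03  1.265e+00 -1.900e-01]
(np.float64(-20.809516140012605), np.float64(115.0), np.float64(-3.0))
plan [  0.49 -22.99  11.18] yaw -7.95 rows>=5.1 jawnow 7.26
```

View pics/w21.png

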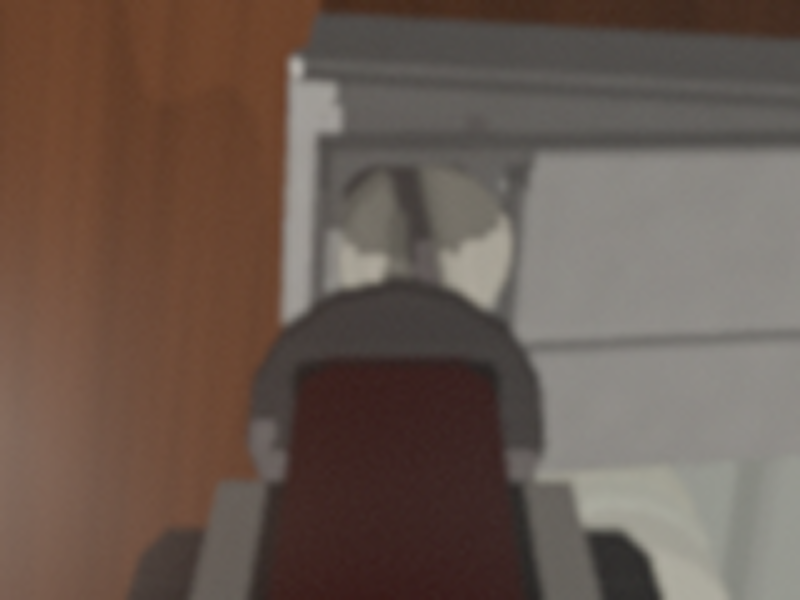

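View pics/h1.png

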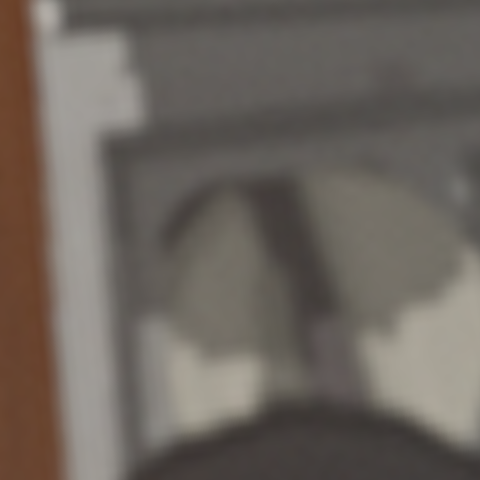

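send_rows(rows="0.1 0 -23 11.2 -7.9;0.1 0 -23 11.2 -7.9;0.1 0 -23 11.2 -7.9;0.1 0 -23 11.2 -7.9;0.1 0 -23 11.2 -7.9;0.1 0 -23 11.2 -7.9;0.1 0 -23 11.2 -7.9;0.1 0 -23 11.2 -7.9;0.1 0 -23 11.2 -7.9")

```text
time_s: 33.85
eef_pos: [569.1, -123.4, 185.4]
ee_rot: [0.649, -0.28, 0.649, 0.28]
force: [-0.1, -0.0, -0.1]
grip_width: 0.269
```

```bash
python3 - <<'E'
from slots import *
s=ST();w=capture("wrist");save(w,"w22",(240,150,400,270),5);hov(3,87.5,47);print((proj(w,cw(*SC[2],94),s)-[240,150])*5)
E
```

```text
t 33.85 pos [ 569.1 -123.4  185.4] F [-0.1 -0.  -0.1] grip 0.26944619921681134
[[-0.0, -0.728, 0.686], [0.0, 0.686, 0.728], [-1.0, 0.0, 0.0]] [-0.415  0.445  1.327  0.     1.37  -1.23 ]
plan [ 4.05 -0.2   0.05] yaw -0.06 rows>=0.8 jawnow 46.71
[[402.33577265 218.24380067]]
```

View pics/w22.png

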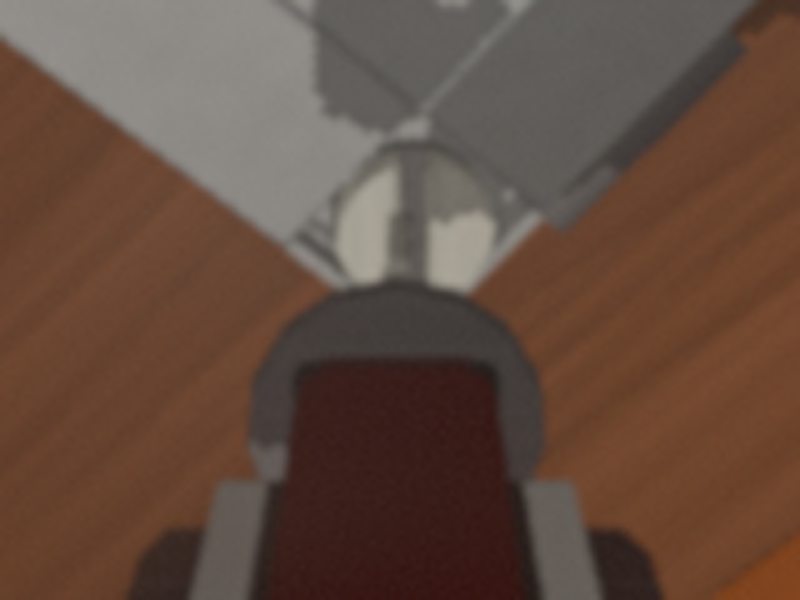

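send_rows(rows="0.1 1.5 -0.2 0.2 0;0.1 2.6 -0.2 0.2 0;0.1 2.6 -0.2 0.2 0;0.1 2.6 -0.2 0.2 0")

```text
time_s: 34.3
eef_pos: [572.3, -124.4, 159.3]
ee_rot: [0.649, -0.28, 0.649, 0.28]
force: [0.4, -0.5, -1.4]
grip_width: 0.27
```

```bash
python3 - <<'E'
from slots import *
s=ST();w=capture("wrist");save(w,"w23",(280,160,360,220),8);hov(3,87.5,47)
M=rot(s["ee_rot"]);print((proj(w,s["eef_pos"]+M@[57.5,0,0],s)-[280,160])*8, (proj(w,cw(*SC[2],94),s)-[280,160])*8)
E
```

```text
t 34.3 pos [ 572.3 -124.4  159.3] F [ 0.4 -0.5 -1.4] grip 0.2696853717536499
[[-0.0, -0.727, 0.686], [-0.0, 0.686, 0.727], [-1.0, 0.0, -0.0]] [-0.414  0.472  1.355 -0.     1.315 -1.228]
plan [ 1.46  0.12 -0.1 ] yaw -0.07 rows>=0.3 jawnow 46.64
[[320.89216586 345.20380753]] [[311.28491843 313.82224455]]
```

View pics/w23.png

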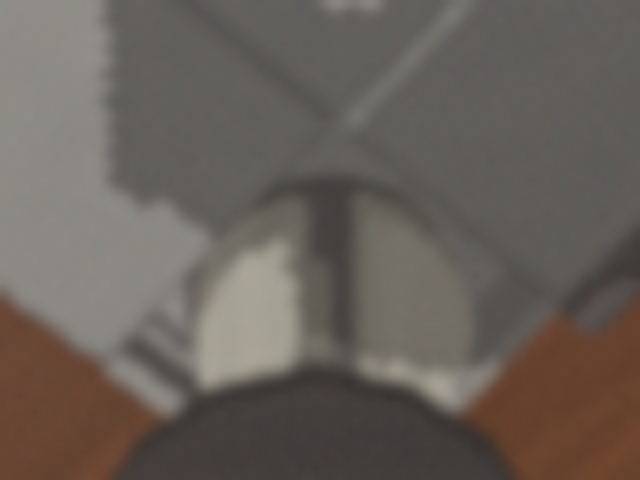

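send_rows(rows="0.1 0.3 0.1 0.1 0;0.1 0.7 0.1 0.1 0;0.1 1.1 0.1 0.1 0;0.1 1.5 0.1 0.1 0;0.1 1.5 0.1 0.1 0")

```text
time_s: 34.85
eef_pos: [572.3, -123.6, 144.5]
ee_rot: [0.649, -0.28, 0.649, 0.28]
force: [-2.7, 0.2, 3.9]
grip_width: 0.273
```

send_rows(rows="0.1 -0.05 0 0 1.7;0.1 -0.05 0 0 3.4;0.1 -0.05 0 0 5.1;0.1 -0.05 0 0 6.8;0.1 -0.05 0 0 8.5;0.1 -0.05 0 0 10.2;0.1 -0.05 0 0 11.9;0.1 -0.05 0 0 13.6;0.1 -0.05 0 0 15.3;0.1 -0.05 0 0 17;0.1 -0.05 0 0 18.5;0.1 -0.05 0 0 19.8")

```text
time_s: 36.05
eef_pos: [571.7, -123.4, 144.5]
ee_rot: [0.633, 0.313, 0.634, -0.314]
force: [-2.5, -1.0, 1.7]
grip_width: 0.266
```

send_rows(rows="0.1 0 0 0 0;0.1 -1 0 0 0;0.1 -2.5 0 0 0;0.1 -4 0 0 0;0.1 -4 0 0 0")

```text
time_s: 36.55
eef_pos: [573.6, -123.7, 186.9]
ee_rot: [0.637, 0.312, 0.633, -0.311]
force: [-0.0, 0.5, -1.5]
grip_width: 0.27
```

```bash
python3 - <<'E'
from slots import *
s=ST();w=capture("wrist");save(w,"w24",(240,150,400,270),5)
c=cw(*SC[2],94);im=rectify(w,s,c,half=24);cv2.imwrite("pics/h3.png",im)
hov(2,127,-2)
E
```

```text
t 36.55 pos [ 573.6 -123.7  186.9] F [-0.   0.5 -1.5] grip 0.2700099765681805
[[0.005, 0.791, 0.612], [-0.002, 0.612, -0.791], [-1.0, 0.003, 0.004]] [-0.412  0.451  1.314  0.     1.372  0.5  ]
plan [  0.06 -10.71  -7.03] yaw -10.06 rows>=5.9 jawnow -52.28
```

View pics/h3.png

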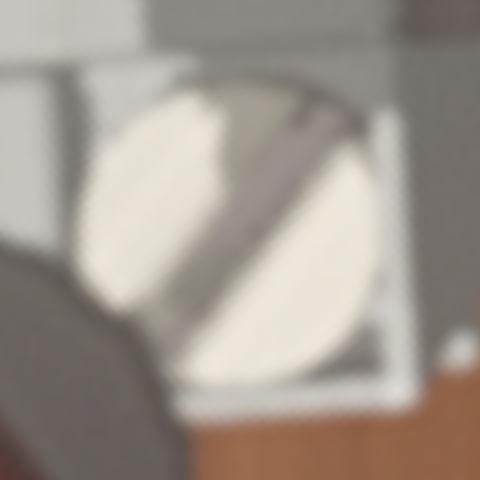

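send_rows(rows="0.1 0 -10.7 -7 -10.1;0.1 0 -10.7 -7 -10.1;0.1 0 -10.7 -7 -10.1;0.1 0 -10.7 -7 -10.1;0.1 0 -10.7 -7 -10.1;0.1 0 -10.7 -7 -10.1;0.1 0 -10.7 -7 -10.1;0.1 0 -10.7 -7 -10.1;0.1 2 -10.7 -7 -10.1;0.1 2 -10.7 -7 -10.1")

```text
time_s: 37.6
eef_pos: [443.9, -132.5, 162.6]
ee_rot: [0.706, 0.013, 0.708, -0.012]
force: [0.5, 0.2, -1.3]
grip_width: 0.27
```

```bash
cat >> slots.py <<'E'
def look(i,J,n):
    s=ST();w=capture("wrist");save(w,n,(280,160,360,220),8);hov(i,87.2,J)
    M=rot(s["ee_rot"]);print("axis",((proj(w,s["eef_pos"]+M@[57.5+s["eef_pos"][2]-57.5-94,0,0],s)-[280,160])*8).round(0), "head",((proj(w,cw(*SC[i-1],94),s)-[280,160])*8).round(0))
E
python3 - <<'E'
from slots import *
look(2,-2,"w25")
E
```

```text
t 37.6 pos [ 443.9 -132.5  162.6] F [ 0.5  0.2 -1.3] grip 0.27044937344188874
[[-0.003, 0.035, 0.999], [0.002, 0.999, -0.035], [-1.0, 0.002, -0.004]] [-0.544  0.206  1.717  0.     1.223 -0.509]
plan [ 1.91 -0.05  0.09] yaw 0.00 rows>=0.4 jawnow -1.98
axis [[322. 303.]] head [[337. 310.]]
```

View pics/w25.png

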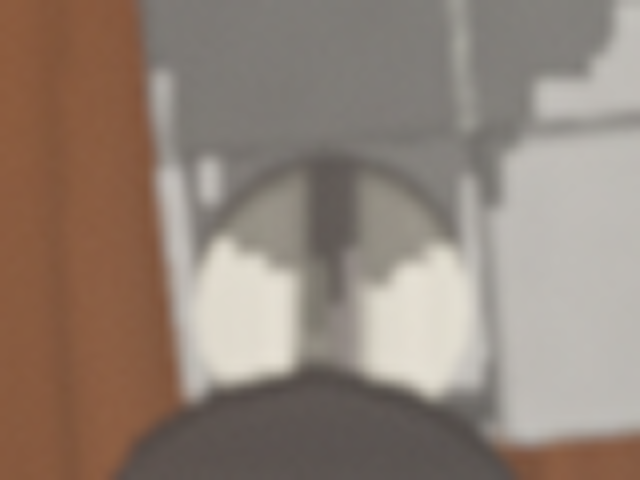

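send_rows(rows="0.1 0.3 0 0.1 0;0.1 0.8 0 0.1 0;0.1 1.3 0 0.1 0;0.1 1.7 0 0.1 0;0.1 1.9 0 0.1 0;0.1 1.9 0 0.1 0")

```text
time_s: 38.25
eef_pos: [445.8, -133.2, 145.2]
ee_rot: [0.707, 0.012, 0.707, -0.012]
force: [-0.3, -0.1, -0.3]
grip_width: 0.267
```

send_rows(rows="0.1 0 0 0 1.7;0.1 0 0 0 3.4;0.1 0 0 0 5.1;0.1 0 0 0 6.8;0.1 0 0 0 8.5;0.1 0 0 0 10.2;0.1 0 0 0 11.9;0.1 0 0 0 13.6;0.1 0 0 0 15.3;0.1 0 0 0 17;0.1 0 0 0 18.5;0.1 0 0 0 19.8")

```text
time_s: 39.45
eef_pos: [445.7, -132.6, 145.5]
ee_rot: [0.449, 0.546, 0.45, -0.546]
force: [-0.2, 3.1, -2.0]
grip_width: 0.271
```

send_rows(rows="0.1 0 0 0 0;0.1 -1 0 0 0;0.1 -2.5 0 0 0;0.1 -4 0 0 0;0.1 -4 0 0 0")

```text
time_s: 39.95
eef_pos: [447.0, -134.1, 187.9]
ee_rot: [0.453, 0.545, 0.449, -0.544]
force: [0.8, 0.3, -1.3]
grip_width: 0.271
```

```bash
python3 - <<'E'
from slots import *
s=ST();w=capture("wrist")
c=cw(*SC[1],94);im=rectify(w,s,c,half=24);cv2.imwrite("pics/h2.png",im)
hov(4,127,35)
E
```

```text
t 39.95 pos [ 447.  -134.1  187.9] F [ 0.8  0.3 -1.3] grip 0.27050492029866235
[[0.004, 0.982, -0.187], [-0.003, -0.187, -0.982], [-1.0, 0.005, 0.002]] [-0.543  0.184  1.674 -0.     1.278  1.216]
plan [  0.19   6.34 -24.89] yaw -27.16 rows>=15.8 jawnow -100.78
```

View pics/h2.png

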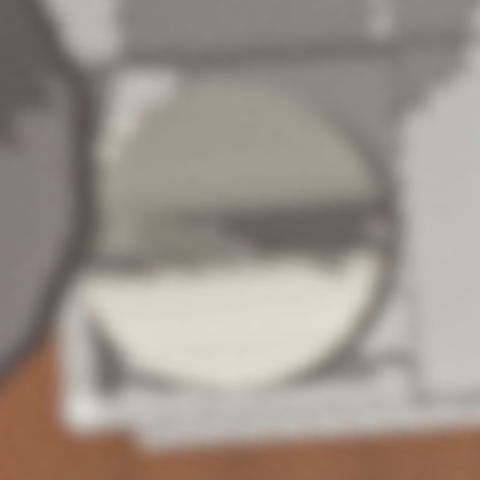

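send_rows(rows="0.1 0 6.3 -24.9 -27.2;0.1 0 6.3 -24.9 -27.2;0.1 0 6.3 -24.9 -27.2;0.1 0 6.3 -24.9 -27.2;0.1 0 6.3 -24.9 -27.2;0.1 0 6.3 -24.9 -27.2;0.1 0 6.3 -24.9 -27.2;0.1 0 6.3 -24.9 -27.2;0.1 0 6.3 -24.9 -27.2;0.1 0 6.3 -24.9 -27.2;0.1 0 6.3 -24.9 -27.2;0.1 0 6.3 -24.9 -27.2")

```text
time_s: 41.2
eef_pos: [554.5, 99.2, 184.7]
ee_rot: [0.707, -0.017, 0.707, 0.016]
force: [0.1, 0.1, -0.7]
grip_width: 0.268
```

```bash
python3 - <<'E'
from slots import *
ST();hov(4,105,35)
E
```

```text
t 41.2 pos [554.5  99.2 184.7] F [ 0.1  0.1 -0.7] grip 0.26821104158921755
[[-0.001, -0.047, 0.999], [-0.0, 0.999, 0.047], [-1.0, -0.0, -0.001]] [-0.031  0.404  1.389 -0.     1.35  -0.077]
plan [ 2.22 -0.03  0.08] yaw -6.46 rows>=3.8 jawnow 2.68
```

send_rows(rows="0.1 0 0 0.1 -6.5;0.1 0.5 0 0.1 -6.5;0.1 1 0 0.1 -6.5;0.1 2.2 0 0.1 -6.5;0.1 2.2 0 0.1 -6.5;0.1 2.2 0 0.1 -6.5;0.1 2.2 0 0.1 -6.5")

```text
time_s: 41.9
eef_pos: [556.0, 99.4, 163.9]
ee_rot: [0.675, -0.211, 0.675, 0.21]
force: [-0.1, -0.3, -1.0]
grip_width: 0.27
```

```bash
python3 - <<'E'
from slots import *
look(4,35,"w26")
E
```

```text
t 41.9 pos [556.   99.4 163.9] F [-0.1 -0.3 -1. ] grip 0.26953701709381805
[[0.001, -0.568, 0.823], [-0.0, 0.823, 0.568], [-1.0, -0.0, 0.0]] [-0.03   0.422  1.418 -0.     1.301 -0.635]
plan [ 1.92 -0.   -0.08] yaw -0.07 rows>=0.4 jawnow 34.67
axis [[321. 306.]] head [[314. 306.]]
```

View pics/w26.png

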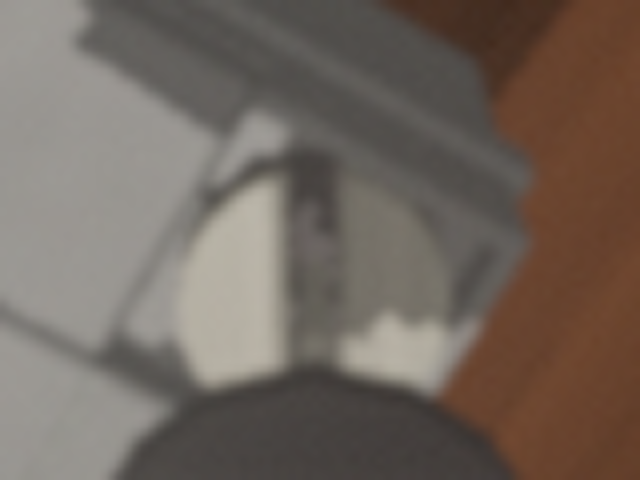

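send_rows(rows="0.1 0.4 0 -0.05 0;0.1 0.9 0 -0.05 0;0.1 1.4 0 -0.05 0;0.1 1.8 0 -0.05 0;0.1 1.9 0 -0.05 0;0.1 1.9 0 -0.05 0")

```text
time_s: 42.55
eef_pos: [555.3, 99.1, 144.6]
ee_rot: [0.675, -0.211, 0.675, 0.211]
force: [0.4, -0.3, -0.4]
grip_width: 0.269
```

send_rows(rows="0.1 0 0 0 1.7;0.1 0 0 0 3.4;0.1 0 0 0 5.1;0.1 0 0 0 6.8;0.1 0 0 0 8.5;0.1 0 0 0 10.2;0.1 0 0 0 11.9;0.1 0 0 0 13.6;0.1 0 0 0 15.3;0.1 0 0 0 17;0.1 0 0 0 18.5;0.1 0 0 0 19.8")

```text
time_s: 43.75
eef_pos: [555.4, 99.6, 144.5]
ee_rot: [0.598, 0.378, 0.598, -0.377]
force: [-0.2, 1.3, -0.7]
grip_width: 0.269
```

send_rows(rows="0.1 0 0 0 0;0.1 -1 0 0 0;0.1 -2.5 0 0 0;0.1 -4 0 0 0;0.1 -4 0 0 0")

```text
time_s: 44.25
eef_pos: [556.4, 99.0, 187.0]
ee_rot: [0.601, 0.376, 0.598, -0.375]
force: [0.2, 0.2, -1.4]
grip_width: 0.269
```

```bash
python3 - <<'E'
from slots import *
s=ST();w=capture("wrist");save(w,"w27");ims=[]
for i in range(4):
    im=rectify(w,s,cw(*SC[i],94),half=24,px=6);ims.append(im)
cv2.imwrite("pics/heads2.png",np.vstack([np.hstack(ims[:2]),np.hstack(ims[2:])]))
hov(1,127,19)
E
```

```text
t 44.25 pos [556.4  99.  187. ] F [ 0.2  0.2 -1.4] grip 0.2688538127966075
[[0.004, 0.9, 0.436], [-0.0, 0.436, -0.9], [-1.0, 0.004, 0.002]] [-0.031  0.403  1.385 -0.     1.35   1.088]
plan [  0.07 -11.74  -4.7 ] yaw -16.63 rows>=9.7 jawnow -64.15
```

View pics/heads2.png

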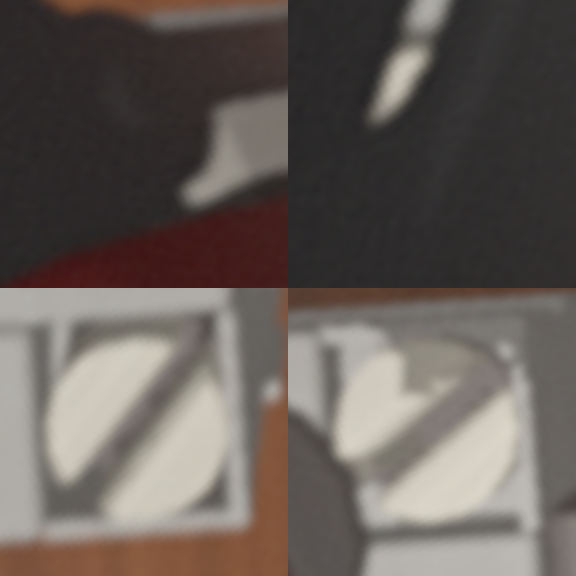

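View pics/w27.png

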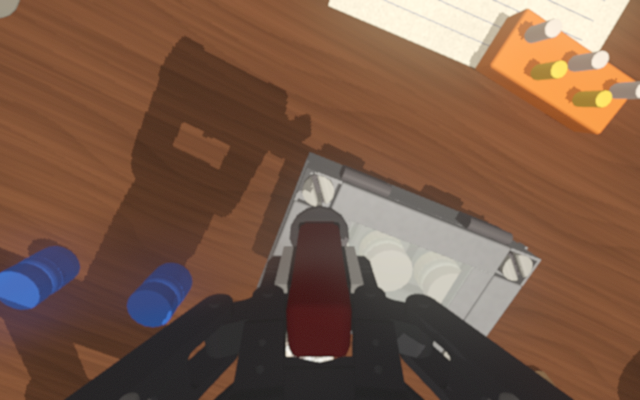

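send_rows(rows="0.1 0 -11.7 -4.7 -16.8;0.1 0 -11.7 -4.7 -16.8;0.1 0 -11.7 -4.7 -16.8;0.1 0 -11.7 -4.7 -16.8;0.1 0 -11.7 -4.7 -16.8;0.1 0 -11.7 -4.7 -16.8;0.1 0 -11.7 -4.7 -16.8;0.1 0 -11.7 -4.7 -16.8;0.1 0 -11.7 -4.7 -16.8;0.1 0 -11.7 -4.7 -16.8;0.1 2.2 -11.7 -4.7 -16.8;0.1 2.2 -11.7 -4.7 -16.8")

```text
time_s: 45.5
eef_pos: [427.8, 90.7, 160.2]
ee_rot: [0.695, -0.121, 0.698, 0.122]
force: [0.1, 0.7, -1.4]
grip_width: 0.272
```

```bash
python3 - <<'E'
from slots import *
look(1,20,"w28")
E
```

```text
t 45.5 pos [427.8  90.7 160.2] F [ 0.1  0.7 -1.4] grip 0.27225896937580285
[[-0.005, -0.339, 0.941], [0.0, 0.941, 0.339], [-1.0, 0.002, -0.005]] [-0.06   0.153  1.789 -0.     1.205 -0.406]
plan [ 1.68 -0.08  0.08] yaw -0.04 rows>=0.3 jawnow 19.78
axis [[322. 314.]] head [[339. 325.]]
```

View pics/w28.png

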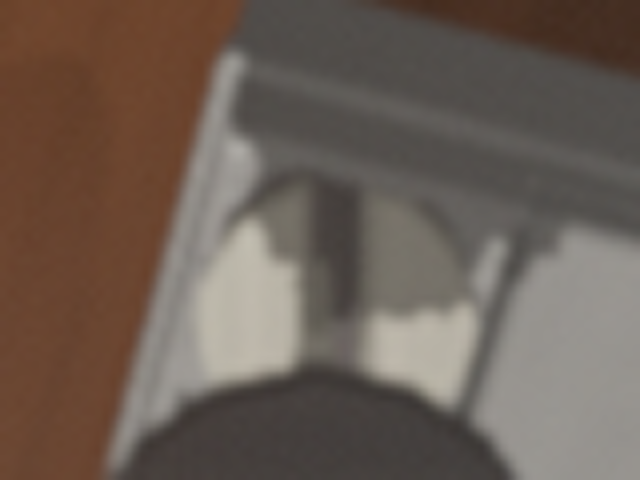

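send_rows(rows="0.1 0.2 0 0.1 0;0.1 0.6 0 0.1 0;0.1 1.1 0 0.1 0;0.1 1.5 0 0.1 0;0.1 1.6 0 0.1 0;0.1 1.6 0 0.1 0")

```text
time_s: 46.15
eef_pos: [430.4, 91.0, 146.4]
ee_rot: [0.697, -0.121, 0.697, 0.121]
force: [0.5, 0.1, -1.1]
grip_width: 0.27
```

send_rows(rows="0.1 0.1 0 0 0;0.1 0.1 0 0 1.7;0.1 0.1 0 0 3.4;0.1 0.1 0 0 5.1;0.1 0.1 0 0 6.8;0.1 0.1 0 0 8.5;0.1 0.1 0 0 10.2;0.1 0.1 0 0 11.9;0.1 0.1 0 0 12.8;0.1 0.1 0 0 13.4;0.1 0.1 0 0 13.4")

```text
time_s: 47.25
eef_pos: [430.2, 91.2, 145.5]
ee_rot: [0.648, 0.283, 0.648, -0.283]
force: [-0.7, 1.5, -1.8]
grip_width: 0.271
```

```bash
python3 - <<'E'
from slots import *
s=ST();print(s["wrist_torque"])
E
```

```text
t 47.25 pos [430.2  91.2 145.5] F [-0.7  1.5 -1.8] grip 0.27071218438002187
[[-0.001, 0.734, 0.679], [0.001, 0.679, -0.734], [-1.0, -0.0, -0.001]] [-5.900e-02  1.720e-01  1.808e+00  1.000e-03  1.163e+00  7.660e-01]
[0.41176034 0.37171433 0.17311955]
```

send_rows(rows="0.1 0 0 0 -0.5;0.1 -1 0 0 -0.5;0.1 -2.5 0 0 -0.5;0.1 -4 0 0 -0.5;0.1 -4 0 0 -0.5")

```text
time_s: 47.75
eef_pos: [431.7, 90.8, 187.7]
ee_rot: [0.655, 0.27, 0.652, -0.269]
force: [1.3, 0.4, -0.9]
grip_width: 0.268
```

```bash
python3 - <<'E'
from slots import *
s=ST();w=capture("wrist")
cv2.imwrite("pics/h1b.png",rectify(w,s,cw(*SC[0],94),half=24))
hov(3,127,-39.5)
E
```

```text
t 47.75 pos [431.7  90.8 187.7] F [ 1.3  0.4 -0.9] grip 0.2678764939942135
[[0.005, 0.704, 0.71], [-0.0, 0.71, -0.704], [-1.0, 0.003, 0.004]] [-0.059  0.128  1.742 -0.     1.267  0.722]
plan [ 0.23 -5.45 25.1 ] yaw -1.05 rows>=5.1 jawnow -44.75
```

View pics/h1b.png

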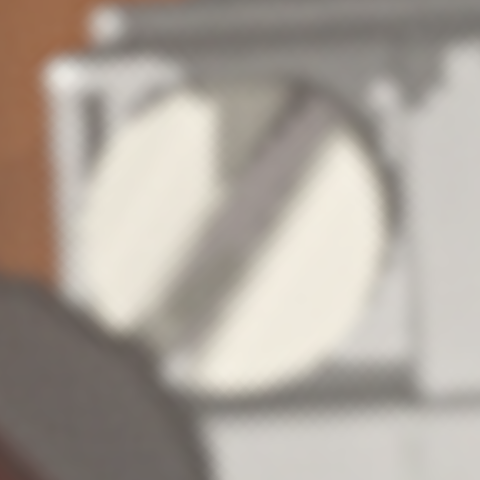

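send_rows(rows="0.1 0 0 0 -1.6;0.1 1.5 0 0 -2.5;0.1 2.5 0 0 -2.5;0.1 3.2 0 0 -2.5;0.1 3.7 0 0 -2.5;0.1 4 0 0 -2.5;0.1 4 0 0 -1;0.1 4 0 0 0.5;0.1 4 0 0 1.4;0.1 4 0 0 1.7;0.1 4 0 0 1.7")

```text
time_s: 48.9
eef_pos: [430.2, 91.2, 145.3]
ee_rot: [0.632, 0.317, 0.633, -0.317]
force: [-1.5, 1.0, -4.0]
grip_width: 0.275
```

```bash
python3 - <<'E'
from slots import *
s=ST();print(s["wrist_torque"])
E
```

```text
t 48.9 pos [430.2  91.2 145.3] F [-1.5  1.  -4. ] grip 0.2754223123760759
[[-0.001, 0.801, 0.599], [0.0, 0.599, -0.801], [-1.0, -0.0, -0.001]] [-0.059  0.172  1.808  0.     1.163  0.869]
[0.50989186 0.26441766 0.11847562]
```

send_rows(rows="0.1 0 0 0 -0.5;0.1 -1 0 0 -0.5;0.1 -2.5 0 0 -0.5;0.1 -4 0 0 -0.5;0.1 -4 0 0 -0.5")

```text
time_s: 49.4
eef_pos: [431.9, 90.8, 187.9]
ee_rot: [0.641, 0.304, 0.637, -0.302]
force: [0.2, 0.4, -1.1]
grip_width: 0.271
```

```bash
python3 - <<'E'
from slots import *
s=ST();w=capture("wrist")
cv2.imwrite("pics/h1c.png",rectify(w,s,cw(*SC[0],94),half=24))
hov(3,127,-39.5)
E
```

```text
t 49.4 pos [431.9  90.8 187.9] F [ 0.2  0.4 -1.1] grip 0.2714195520838223
[[0.005, 0.774, 0.633], [-0.001, 0.633, -0.774], [-1.0, 0.004, 0.004]] [-0.059  0.127  1.742 -0.     1.267  0.827]
plan [ 0.26 -2.8  25.52] yaw -2.25 rows>=5.1 jawnow -50.75
```

View pics/h1c.png

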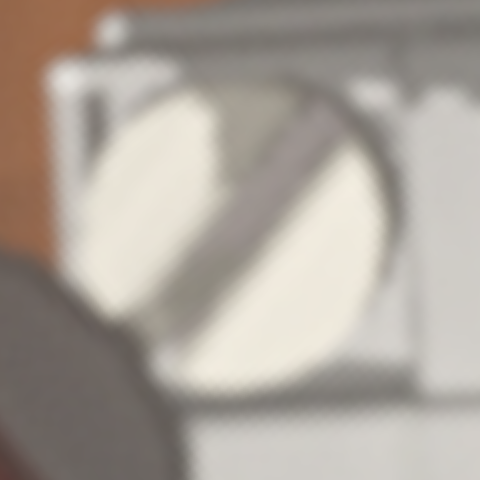

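send_rows(rows="0.1 0 -2.8 25.5 -2.2;0.1 0 -2.8 25.5 -2.2;0.1 0 -2.8 25.5 -2.2;0.1 0 -2.8 25.5 -2.2;0.1 0 -2.8 25.5 -2.2;0.1 0 -2.8 25.5 -2.2;0.1 0 -2.8 25.5 -2.2;0.1 0 -2.8 25.5 -2.2;0.1 2.4 -2.8 25.5 -2.2;0.1 2.4 -2.8 25.5 -2.2;0.1 2.4 -2.8 25.5 -2.2")

```text
time_s: 50.55
eef_pos: [569.9, -123.1, 162.1]
ee_rot: [0.665, 0.24, 0.665, -0.24]
force: [0.3, 0.3, -1.2]
grip_width: 0.267
```

```bash
python3 - <<'E'
from slots import *
look(3,-39.5,"w29")
E
```

```text
t 50.55 pos [ 569.9 -123.1  162.1] F [ 0.3  0.3 -1.2] grip 0.2665107273127107
[[-0.0, 0.638, 0.77], [0.0, 0.77, -0.638], [-1.0, 0.0, -0.0]] [-0.414  0.464  1.36   0.     1.318  0.279]
plan [ 1.79 -0.04  0.12] yaw -0.04 rows>=0.4 jawnow -39.68
axis [[317. 298.]] head [[333. 301.]]
```

View pics/w29.png

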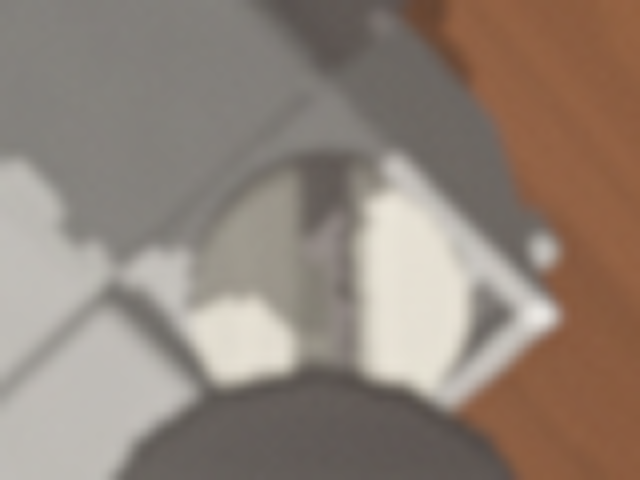

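send_rows(rows="0.1 0.3 0 0.13 0;0.1 0.7 0 0.13 0;0.1 1.2 0 0.13 0;0.1 1.6 0 0.13 0;0.1 1.8 0 0.13 0;0.1 1.8 0 0.13 0")

```text
time_s: 51.2
eef_pos: [571.2, -125.0, 144.3]
ee_rot: [0.665, 0.24, 0.665, -0.24]
force: [-2.0, 0.7, 5.3]
grip_width: 0.271
```

send_rows(rows="0.1 -0.05 0 0 1.7;0.1 -0.05 0 0 3.4;0.1 -0.05 0 0 5.1;0.1 -0.05 0 0 6.8;0.1 -0.05 0 0 8.5;0.1 -0.05 0 0 10.2;0.1 -0.05 0 0 11.9;0.1 -0.05 0 0 13.2;0.1 -0.05 0 0 14;0.1 -0.05 0 0 14.4;0.1 -0.05 0 0 14.4")

```text
time_s: 52.3
eef_pos: [571.2, -124.1, 144.4]
ee_rot: [0.396, 0.586, 0.397, -0.585]
force: [-2.7, 5.5, 4.0]
grip_width: 0.269
```

send_rows(rows="0.1 0 0 0 -0.5;0.1 -1 0 0 -0.5;0.1 -2.5 0 0 -0.5;0.1 -4 0 0 -0.5;0.1 -4 0 0 -0.5")

```text
time_s: 52.8
eef_pos: [572.1, -126.0, 186.3]
ee_rot: [0.411, 0.577, 0.408, -0.576]
force: [0.5, -1.2, -1.0]
grip_width: 0.272
```

```bash
python3 - <<'E'
from slots import *
s=ST();w=capture("wrist")
cv2.imwrite("pics/h3b.png",rectify(w,s,cw(*SC[2],94),half=24))
hov(2,127,-86)
E
```

```text
t 52.8 pos [ 572.1 -126.   186.3] F [ 0.5 -1.2 -1. ] grip 0.2717395425499556
[[0.004, 0.944, -0.33], [-0.003, -0.33, -0.944], [-1.0, 0.005, 0.001]] [-4.160e-01  4.490e-01  1.318e+00 -1.000e-03  1.370e+00  1.491e+00]
plan [  0.   -11.66   4.89] yaw -4.65 rows>=2.7 jawnow -109.27
```

View pics/h3b.png

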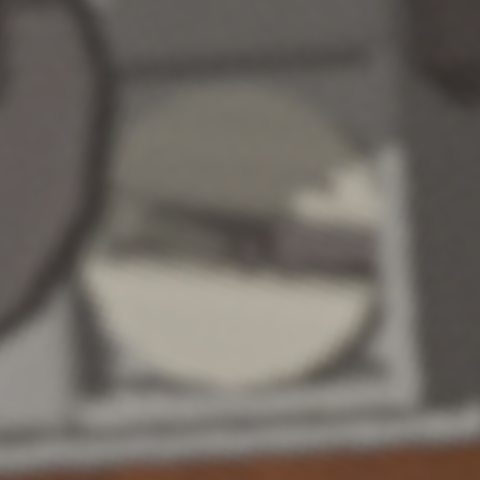

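send_rows(rows="0.1 0 -11.7 4.9 -4.6;0.1 0 -11.7 4.9 -4.6;0.1 0 -11.7 4.9 -4.6;0.1 0 -11.7 4.9 -4.6;0.1 0 -11.7 4.9 -4.6;0.1 2.2 -11.7 4.9 -4.6;0.1 2.2 -11.7 4.9 -4.6;0.1 2.2 -11.7 4.9 -4.6")

```text
time_s: 53.65
eef_pos: [445.1, -132.7, 161.9]
ee_rot: [0.516, 0.483, 0.516, -0.483]
force: [0.9, -0.5, -1.1]
grip_width: 0.271
```

```bash
python3 - <<'E'
from slots import *
look(2,-86,"w30")
E
```

```text
t 53.65 pos [ 445.1 -132.7  161.9] F [ 0.9 -0.5 -1.1] grip 0.270792320056293
[[-0.001, 0.998, 0.065], [0.0, 0.065, -0.998], [-1.0, -0.001, -0.001]] [-0.543  0.208  1.717 -0.     1.218  0.963]
plan [1.76 0.   0.05] yaw -0.05 rows>=0.4 jawnow -86.25
axis [[307. 297.]] head [[314. 295.]]
```

View pics/w30.png

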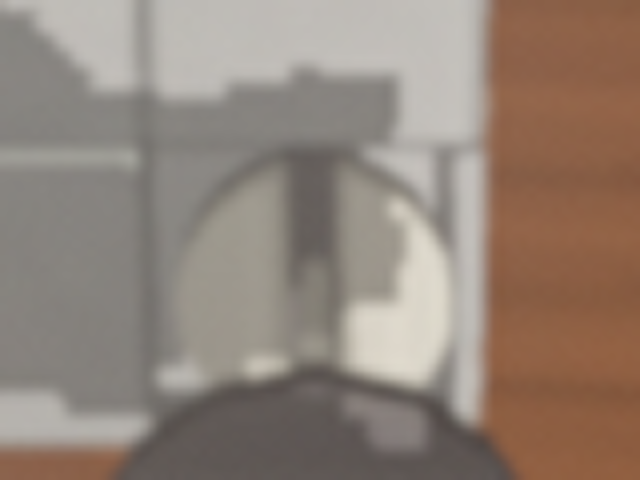

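send_rows(rows="0.1 0.3 0 0.03 0;0.1 0.7 0 0.03 0;0.1 1.2 0 0.03 0;0.1 1.6 0 0.03 0;0.1 1.7 0 0.03 0;0.1 1.7 0 0.03 0")

```text
time_s: 54.3
eef_pos: [444.5, -133.0, 144.9]
ee_rot: [0.516, 0.483, 0.516, -0.483]
force: [0.1, 0.2, -2.2]
grip_width: 0.269
```

send_rows(rows="0.1 0 0 0 1.7;0.1 0 0 0 3.4;0.1 0 0 0 5.1;0.1 0 0 0 6.8;0.1 0 0 0 8.5;0.1 0 0 0 10.2;0.1 0 0 0 11.9;0.1 0 0 0 13.2;0.1 0 0 0 14;0.1 0 0 0 14.4;0.1 0 0 0 14.4")

```text
time_s: 55.4
eef_pos: [445.2, -132.5, 145.1]
ee_rot: [0.133, 0.695, 0.134, -0.694]
force: [3.4, 4.0, -2.7]
grip_width: 0.27
```

send_rows(rows="0.1 0 0 0 -0.5;0.1 -1 0 0 -0.5;0.1 -2.5 0 0 -0.5;0.1 -4 0 0 -0.5;0.1 -4 0 0 -0.5")

```text
time_s: 55.9
eef_pos: [445.3, -133.7, 186.8]
ee_rot: [0.15, 0.692, 0.148, -0.69]
force: [0.0, -0.1, -1.6]
grip_width: 0.266
```

```bash
python3 - <<'E'
from slots import *
s=ST();w=capture("wrist")
cv2.imwrite("pics/h2b.png",rectify(w,s,cw(*SC[1],94),half=24))
hov(4,127,-52)
E
```

```text
t 55.9 pos [ 445.3 -133.7  186.8] F [ 0.  -0.1 -1.6] grip 0.2657839884059602
[[0.003, 0.411, -0.911], [-0.003, -0.911, -0.411], [-1.0, 0.003, -0.002]] [-5.440e-01  1.820e-01  1.680e+00 -1.000e-03  1.276e+00  2.174e+00]
plan [  0.09 -16.63 -19.63] yaw -20.74 rows>=12.1 jawnow -155.72
```

View pics/h2b.png

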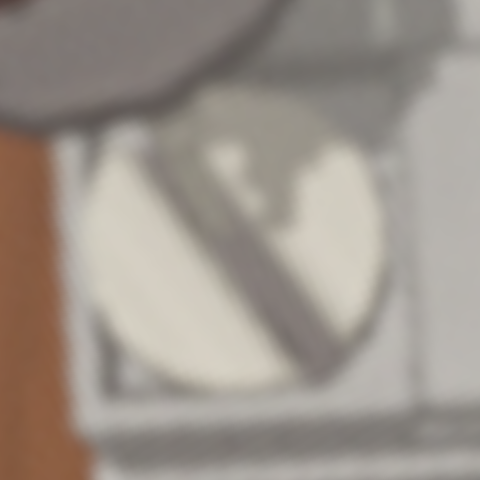

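send_rows(rows="0.1 0 -16.6 -19.6 -20.7;0.1 0 -16.6 -19.6 -20.7;0.1 0 -16.6 -19.6 -20.7;0.1 0 -16.6 -19.6 -20.7;0.1 0 -16.6 -19.6 -20.7;0.1 0 -16.6 -19.6 -20.7;0.1 0 -16.6 -19.6 -20.7;0.1 0 -16.6 -19.6 -20.7;0.1 0 -16.6 -19.6 -20.7;0.1 0 -16.6 -19.6 -20.7;0.1 0 -16.6 -19.6 -20.7;0.1 0 -16.6 -19.6 -20.7")

```text
time_s: 57.15
eef_pos: [554.7, 98.7, 183.8]
ee_rot: [0.634, 0.311, 0.635, -0.312]
force: [0.9, -0.5, -1.7]
grip_width: 0.267
```

```bash
python3 - <<'E'
from slots import *
ST();hov(4,105,-52)
E
```

```text
t 57.15 pos [554.7  98.7 183.8] F [ 0.9 -0.5 -1.7] grip 0.2670585792119243
[[-0.002, 0.791, 0.612], [-0.0, 0.612, -0.791], [-1.0, -0.002, -0.001]] [-0.032  0.405  1.39  -0.     1.349  0.88 ]
plan [2.13 0.07 0.02] yaw -0.05 rows>=0.4 jawnow -52.24
```

send_rows(rows="0.1 1.2 0 0 0;0.1 2.1 0 0 0;0.1 2.1 0 0 0")

```text
time_s: 57.45
eef_pos: [554.0, 98.8, 161.6]
ee_rot: [0.632, 0.314, 0.635, -0.315]
force: [-0.2, 0.5, -0.6]
grip_width: 0.271
```

```bash
python3 - <<'E'
from slots import *
look(4,-52,"w31")
E
```

```text
t 57.45 pos [554.   98.8 161.6] F [-0.2  0.5 -0.6] grip 0.2705656138812467
[[-0.004, 0.796, 0.605], [0.0, 0.605, -0.796], [-1.0, -0.003, -0.003]] [-0.032  0.422  1.424 -0.     1.3    0.89 ]
plan [1.8  0.08 0.04] yaw -0.15 rows>=0.4 jawnow -52.74
axis [[315. 298.]] head [[323. 286.]]
```

View pics/w31.png

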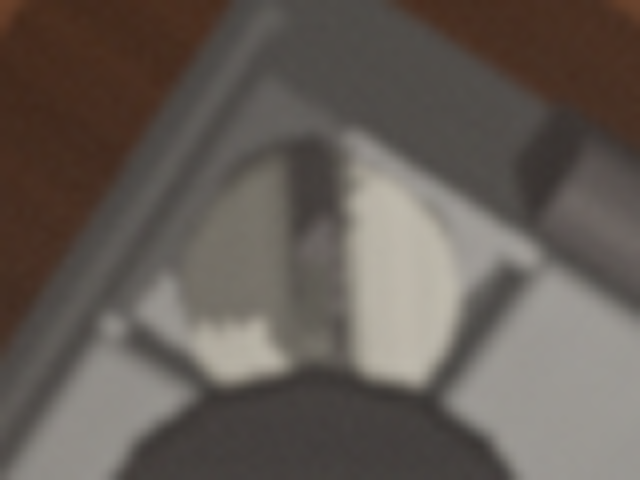

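Slot at column ~318, on the driver's axis (~316); inserting.

send_rows(rows="0.1 0.3 0 0.03 0;0.1 0.7 0 0.03 0;0.1 1.2 0 0.03 0;0.1 1.6 0 0.03 0;0.1 1.75 0 0.03 0;0.1 1.75 0 0.03 0")

```text
time_s: 58.1
eef_pos: [555.2, 98.6, 146.3]
ee_rot: [0.634, 0.313, 0.634, -0.313]
force: [0.2, 0.2, -1.6]
grip_width: 0.271
```

send_rows(rows="0.1 0.1 0 0 0;0.1 0.1 0 0 1.7;0.1 0.1 0 0 3.4;0.1 0.1 0 0 5.1;0.1 0.1 0 0 6.8;0.1 0.1 0 0 8.5;0.1 0.1 0 0 10.2;0.1 0.1 0 0 11.9;0.1 0.1 0 0 13.2;0.1 0.1 0 0 14;0.1 0.1 0 0 14.4;0.1 0.1 0 0 14.4")

```text
time_s: 59.3
eef_pos: [555.5, 99.5, 145.6]
ee_rot: [0.328, 0.627, 0.329, -0.626]
force: [1.3, 5.0, -1.8]
grip_width: 0.271
```

send_rows(rows="0.1 0 0 0 -0.5;0.1 -1 0 0 -0.5;0.1 -2.5 0 0 -0.5;0.1 -4 0 0 -0.5;0.1 -4 0 0 -0.5")

```text
time_s: 59.8
eef_pos: [556.2, 98.2, 187.8]
ee_rot: [0.343, 0.62, 0.341, -0.618]
force: [-0.0, -1.0, -1.7]
grip_width: 0.263
```

```bash
python3 - <<'E'
from slots import *
s=ST();w=capture("wrist")
cv2.imwrite("pics/h4b.png",rectify(w,s,cw(*SC[3],94),half=24))
plan([370,-337.5,190],-52)
E
```

```text
t 59.8 pos [556.2  98.2 187.8] F [-0.  -1.  -1.7] grip 0.2632166687052895
[[0.004, 0.847, -0.531], [-0.001, -0.531, -0.847], [-1.0, 0.004, -0.001]] [-3.200e-02  4.020e-01  1.384e+00 -1.000e-03  1.352e+00  2.099e+00]
plan [-0.37  7.43 46.78] yaw -14.02 rows>=9.5 jawnow -122.10
```

View pics/h4b.png

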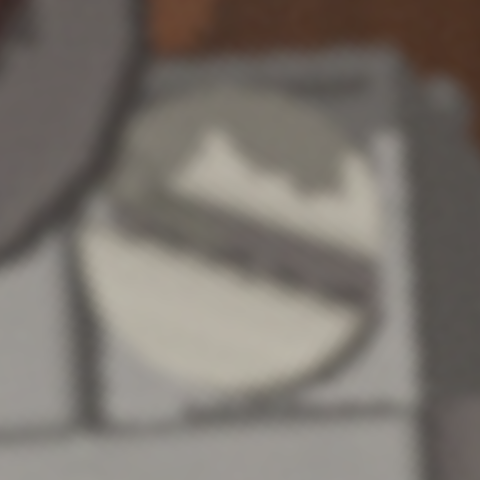

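```bash
python3 - <<'E'
from slots import *
plan([443,-21,205],-86)
E
```

```text
plan [-1.88 -3.2  16.09] yaw -7.22 rows>=4.2 jawnow -122.10
```

send_rows(rows="0.1 -1.9 -3.2 16.1 -7.2;0.1 -1.9 -3.2 16.1 -7.2;0.1 -1.9 -3.2 16.1 -7.2;0.1 -1.9 -3.2 16.1 -7.2;0.1 -1.9 -3.2 16.1 -7.2;0.1 -1.9 -3.2 16.1 -7.2;0.1 -1.9 -3.2 16.1 -7.2;0.1 -1.9 -3.2 16.1 -7.2")

```text
time_s: 60.65
eef_pos: [442.6, -20.5, 204.1]
ee_rot: [0.516, 0.483, 0.517, -0.483]
force: [-0.2, 0.6, -2.0]
grip_width: 0.272
```

```bash
python3 - <<'E'
from slots import *
s=ST();w=capture("wrist");ims=[];save(w,"w32")
for i,X in enumerate(SC):
    c=cw(*X,94);im=rectify(w,s,c);print(i+1,head(im));ims.append(im)
cv2.imwrite("pics/heads3.png",cv2.resize(np.vstack([np.hstack(ims[:2]),np.hstack(ims[2:])]),(600,600)))
plan([370,-337.5,190],-52)
E
```

```text
t 60.65 pos [442.6 -20.5 204.1] F [-0.2  0.6 -2. ] grip 0.2717189926554505
[[-0.001, 0.998, 0.067], [0.0, 0.067, -0.998], [-1.0, -0.001, -0.0]] [-0.312  0.121  1.705 -0.     1.316  1.192]
1 (np.float64(-45.48500475618725), np.float64(52.0), np.float64(-0.5))
2 (np.float64(-86.80492744331673), np.float64(127.0), np.float64(0.0))
3 (np.float64(-98.88934274943523), np.float64(174.0), np.float64(0.0))
4 (np.float64(-78.10085456304418), np.float64(161.0), np.float64(0.5))
plan [ 1.41 -9.39 31.14] yaw -6.82 rows>=6.5 jawnow -86.12
```

View pics/heads3.png

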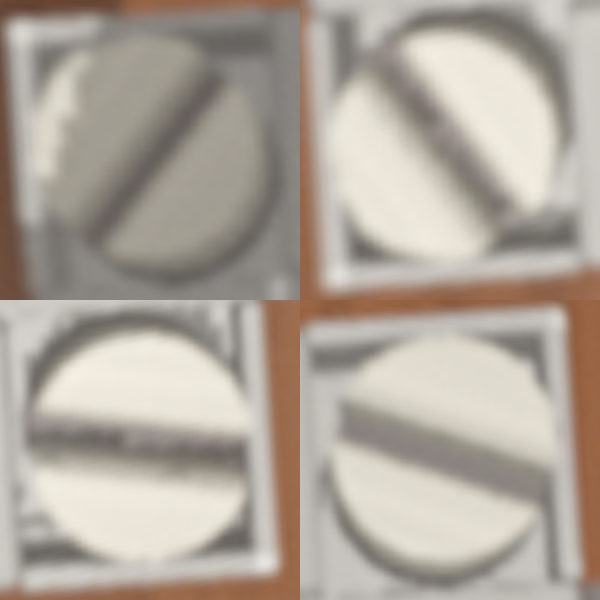

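```bash
python3 - <<'E'
from slots import *
plan([369.2,-338.9,150],-52)
E
```

```text
plan [ 5.41 -9.47 31.28] yaw -6.82 rows>=6.6 jawnow -86.12
```

send_rows(rows="0.1 0.5 -9.5 31.3 -6.8;0.1 0.5 -9.5 31.3 -6.8;0.1 0.5 -9.5 31.3 -6.8;0.1 0.5 -9.5 31.3 -6.8;0.1 0.5 -9.5 31.3 -6.8;0.1 0.5 -9.5 31.3 -6.8;0.1 0.5 -9.5 31.3 -6.8;0.1 0.5 -9.5 31.3 -6.8;0.1 4.5 -9.5 31.3 -6.8;0.1 5.4 -9.5 31.3 -6.8;0.1 5.4 -9.5 31.3 -6.8;0.1 5.4 -9.5 31.3 -6.8")

```text
time_s: 61.9
eef_pos: [369.7, -339.4, 151.7]
ee_rot: [0.636, 0.31, 0.635, -0.311]
force: [-0.4, 0.1, -1.4]
grip_width: 0.272
```

```bash
python3 - <<'E'
from slots import *
s=ST();w=capture("wrist");save(w,"w33",(250,150,390,255),5.7);q=capture("side");save(q,"s33",(270,220,400,380),4.5)
plan([369.2,-338.9,61.5],-52)
M=rot(s["ee_rot"]);print((proj(w,s["eef_pos"]+M@[57.5,0,0],s)-[250,150])*5.7,(proj(w,[370,-338,66],s)-[250,150])*5.7,(proj(q,s["eef_pos"]+M@[57.5,0,0])-[270,220])*4.5)
E
```

```text
t 61.9 pos [ 369.7 -339.4  151.7] F [-0.4  0.1 -1.4] grip 0.27240647305746735
[[0.001, 0.789, 0.615], [-0.001, 0.615, -0.789], [-1.0, -0.0, 0.001]] [-0.977  0.297  1.628  0.     1.215 -0.068]
plan [ 9.05  0.01 -0.12] yaw -0.01 rows>=1.8 jawnow -52.07
[[395.31687554 290.53594945]] [[388.51761796 228.62455689]] [[247.33746531 476.37133248]]
```

View pics/w33.png

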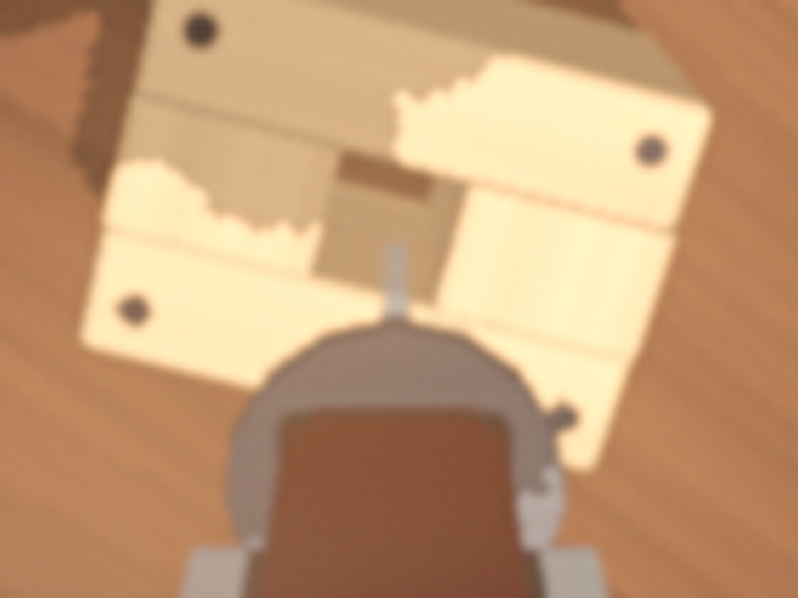

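View pics/s33.png

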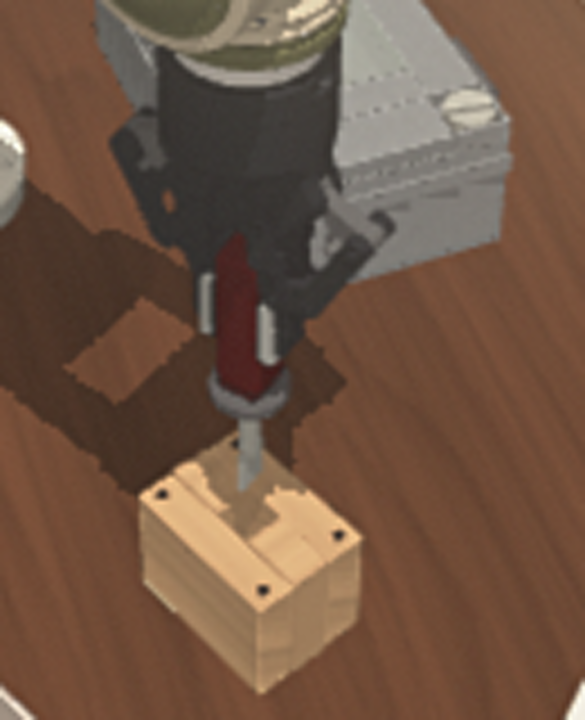

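send_rows(rows="0.1 1 0.1 -0.08 0;0.1 2.2 0.1 -0.08 0;0.1 3.4 0.1 -0.08 0;0.1 5 0.1 -0.08 0;0.1 6.5 0.1 -0.08 0;0.1 8 0.1 -0.08 0;0.1 8.7 0.1 -0.08 0;0.1 8.7 0.1 -0.08 0")

```text
time_s: 62.8
eef_pos: [369.1, -338.0, 62.7]
ee_rot: [0.635, 0.311, 0.636, -0.31]
force: [-0.2, -0.4, -1.1]
grip_width: 0.271
```

send_rows(rows="0.1 0.1 0 0 0;0.4 0.1 0 0 0;0.7 0.1 0 0 0;1 0.1 0 0 0;1 0.1 0 0 0;1 0.1 0 0 0;1 -3 0 0 0;1 -7 0 0 0;1 -12 0 0 0;1 -16 0 0 0;1 -18 0 0 0;1 -18 0 0 0")

```text
time_s: 64.0
eef_pos: [370.0, -339.1, 246.4]
ee_rot: [0.637, 0.31, 0.633, -0.312]
force: [0.1, 0.3, -0.5]
grip_width: 1.004
```

```bash
python3 - <<'E'
from slots import *
s=ST();q=capture("side");save(q,"s34");r=capture("scene");save(r,"sc34")
for c in(q,r):
  for t in("driver","stand_top","lid_edge"):print(t,[(round(d["confidence"],2),np.round(d["location"],0).tolist()) for d in nets.spot_point(c,t)][:2])
E
```

```text
t 64.0 pos [ 370.  -339.1  246.4] F [ 0.1  0.3 -0.5] grip 1.0036954504831275
[[0.003, 0.789, 0.614], [-0.005, 0.614, -0.789], [-1.0, -0.0, 0.006]] [-0.976  0.223  1.473 -0.     1.44  -0.066]
driver [(0.82, [372.0, -341.0, 6.0])]
stand_top [(0.87, [372.0, -338.0, 66.0]), (0.67, [763.0, -87.0, -0.0])]
lid_edge [(0.79, [421.0, -20.0, 82.0])]
driver [(0.62, [769.0, -80.0, 0.0]), (0.47, [449.0, -134.0, 94.0])]
stand_top [(0.79, [369.0, -339.0, 65.0]), (0.18, [427.0, 92.0, 96.0])]
lid_edge [(0.85, [423.0, -24.0, 87.0])]
```

View pics/s34.png

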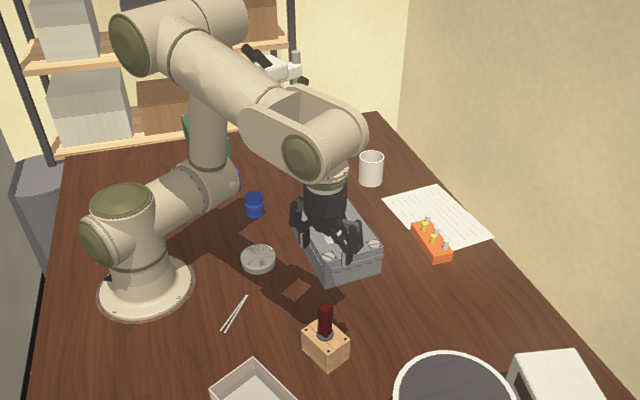

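View pics/sc34.png

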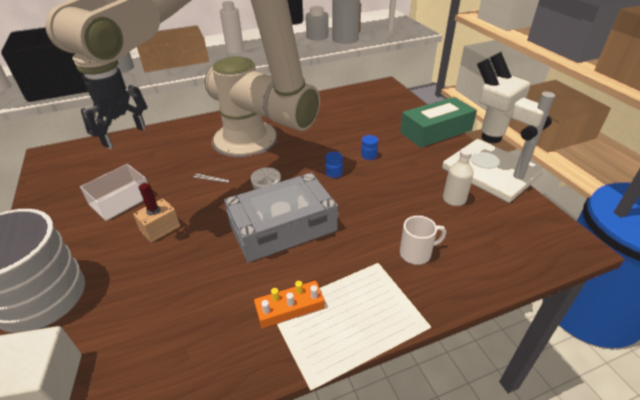

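```bash
python3 -c "
from rig import workorder
print(workorder.finish_job())"
```

```text
the job is handed in; nothing more can be done
None
```

The job is done and handed in at about 64 s of the 210 s allowed. All three white-capped jars stand upright, one per pocket, and the lid is shut. I left the two blue look-alikes alone, and none of the jars was knocked aside.

**Screws:** I closed them crosswise, in the order 1-3-2-4, in two rounds. The first round turned each about 85–87°. In the second round I briefly re-inserted the driver in screw 1, because it had come out a little short. The last overhead picture shows total turns of about 143°, 141°, 143° and 144° for screws 1 to 4. That is at least 2.46 rad, against the 2.35 rad at which they are tight; the margin is about 6–9°, and the angles were read from pictures.

**Driver:** It is back in the wooden block with its collar on the top, and the arm is clear of it.

**What went wrong or disagreed:**
- **Fingertip position:** The real fingertips sit about 39 mm behind the stated TCP. Because of that, my first grasp landed on top of a jar's cap with about 14 N. I re-measured and corrected before picking it up, and saw no harm to the jar.
- **Driver detection:** In the final scene picture the trained network did not find the driver. The side camera and both pictures show it in the block.

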